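Pack shortbread into a gift tin with tongs

ROBOT

A 6-joint arm with a two-finger parallel gripper is mounted at the origin on the work surface. World frame = base frame: x ahead of the robot, y to its left, z up, the work surface at z = 0. Lengths are in m, angles in rad, forces in N, time in s.
With the tool pointing down it reaches from about 0.35 to 0.975 m from the base axis. Payload 4.9 kg.
Tool frame: the origin (TCP) lies on the front face of the gripper's body, between the roots of the fingers; the fingertips stand ctrl.finger_overhang ahead of it and the grasp point (between the pads) lies 54 mm ahead of it (ctrl.finger_overhang is the distance from the TCP to the fingertips, in m); z points along the fingers, y is the line along which they close (so a half turn about z gives the same grasp; the last joint's range is limited). The gripper opens to 85 mm and grips with 20 to 120 N. Pads are 22 mm wide; open, the fingers measure 114 mm over their backs; the gripper's body (76 mm by 85 mm) begins 54 mm behind the grasp point. The pads swing forward as they close: fully open they stand 13 mm farther back than shut.
Start: joints at [-1.364, 0.053, 1.613, -0, 1.476, -0.119], TCP at [0.2, -0.592, 0.304] pointing down, gripper open.
Joint ranges: [-3.01, 3.01], [-1.01, 2.22], [0.06, 2.58], [-1.02, 4.17], [0.09, 2.62], [-3.14, 3.14]. Speed limits (rad/s): [2.57, 2.57, 3.14, 3.14, 3.14, 3.14].

INTERFACE

Orientations are given as a rotation vector (axis times angle).
In Python, from station import ctrl, vision gives the robot as it stands. The module is installed in compiled form; this text tells all that it offers.
- The arm moves only by the tool drive_tool, never from a script. Its argument "rows" is a list of rows, each a list of 2 entries, a list of its own where there are three numbers: the shift along the tool's x, y, z in m, then the turn about the tool's z in rad. A call has 1 to 10 rows; each row shifts and turns the commanded pose from where the row before left it, along the tool's axes as they then stand; what a row does not reach is not made up. A row lasts 1/10 s, in which the tool goes at most 50 mm and 8.59 degrees, less where a joint would pass 70% of its speed; a pose out of reach is approached as far as the arm can. A call with a gripper value outside its range is refused whole. "jaw" is the closure, from 0 (fully open) to 1 (shut), set as the call begins (left out, the last holds). The fingers move at their own pace and stop on an object; "grip_force" is the grip in N (left out, the last holds). Time passes only in rows, so rows that do not move let the fingers close. It gives the time, the measured TCP pose, the force, the opening and the grip force at its end, in the units of the state.
- ctrl.get_obs(): the state, without advancing time (a new reading comes with each control period).
- vision.get_image(name): name is "side" or "top"; returns a dict with "image" (384x512x3 uint8, blue, green, red), "vertical_fov" (degrees; the focal length in pixels is half the picture's height over the tangent of half this angle, whatever the lens; pixels are square), "cx", "cy" (the principal point, pixels), "R" (3x3) and "t" (3): a world point X has camera coordinates R X + t. Camera axes: x right, y down, z forward; pixel columns grow to the right and rows downward; lengths in m; the calibration is good to about 2 mm. A picture is of the moment at which its call begins. There is no depth.
- ctrl.finish_job(): hands the job in; it is judged then, once.
The state is a dict: "t": time; "q": joint angles; "dq": joint speeds; "effort": joint torques, N m; "tool_pos": TCP position; "tool_rot": TCP orientation; "contact_force": force on the tool from outside, world axes, zero at the start; "wrist_torque": the same for the moment, N m; "opening": finger opening in m; "grip_force": force on a finger pad.
Only numpy, scipy, OpenCV 4.12 (cv2) and the standard library are available. Lean on these libraries where they do the work, as an engineer would, in place of code of your own. Each camera call takes 0.05 s, during which the arm holds its last target. There are 200 camera calls.

TASK

First slide the open gift tin fully home into the corner of the packing board, square and flush against both fences, so that it cannot skate about while you fill it. Then take the serving tongs from their holder and, touching the shortbread with nothing but the tongs, move every shortbread finger from the slate into the tin, one lying flat in each compartment, lowering it in rather than dropping it. Finish with the tongs standing back in their holder and the tin still home in the corner, and leave everything else on the counter where it is.

Things in the scene. Friction and masses are not known exactly. Their poses are not given: they have to be found in the camera images.
- packing_board: Fixed plywood board, 205 mm (its x) by 290 mm (its y), 12 mm thick, origin at the centre of its underside; on the left or the right of the counter. Two wooden fences, 14 mm wide and 22 mm high above the board, run along its far (+x) and left (+y) edges and meet in a corner; its other two edges are open.
- stop_corner (a point): The inner corner where the two fences of the packing board meet, at the height of the board's top; axes as the board's. The far fence's face is the plane x = 0 of this frame, the left fence's face the plane y = 0.
- tin: Loose open tinplate gift tin, 110 mm (its x) by 188 mm (its y), 28 mm high, walls and floor 3 mm, 0.3 kg, origin at the centre of its underside. It starts on the packing board, its +x and +y sides facing the fences, its centre 33 to 61 mm short of home each way, turned by up to 0.25 rad; a few newtons slide it.
- tin_in (a point): Centre of the tin's inner floor, axes as the tin's. Two crossing card dividers, 3 mm thick and 14 mm high above this floor, make four compartments, each 50 by 89 mm, centred at x = +-27 mm, y = +-46 mm of this frame. A shortbread finger lies in one along the tin's y.
- tin_corner (a point): The tin's own bottom outer corner at its +x, +y end, which meets the stop corner when the tin is home.
- slate: Fixed dark slate serving slab, 220 (x) by 280 (y) by 8 mm, origin at the centre of its underside; the shortbread starts on it.
- shortbread_1: Golden shortbread finger with rows of fork holes on top, 76 mm long (its x), 26 mm wide (its y), 20 mm high, 30 g, origin at the centre of its underside. Three or four of the four are present; an absent one reads None. They are all alike and may go into any compartment.
- shortbread_2: Golden shortbread finger with rows of fork holes on top, 76 mm long (its x), 26 mm wide (its y), 20 mm high, 30 g, origin at the centre of its underside. Three or four of the four are present; an absent one reads None. They are all alike and may go into any compartment.
- shortbread_3: Golden shortbread finger with rows of fork holes on top, 76 mm long (its x), 26 mm wide (its y), 20 mm high, 30 g, origin at the centre of its underside. Three or four of the four are present; an absent one reads None. They are all alike and may go into any compartment.
- shortbread_4: Golden shortbread finger with rows of fork holes on top, 76 mm long (its x), 26 mm wide (its y), 20 mm high, 30 g, origin at the centre of its underside. Three or four of the four are present; an absent one reads None. They are all alike and may go into any compartment.
- tongs: Loose sprung steel serving tongs, 80 g, 129 mm long, standing tips down in the holder, spring bow on top. Origin midway between the tips at the level of their ends; z up to the bow, y the line along which the arms close, x across the flat arms. The tips are flat pads 18 mm wide (x), 4 mm thick, 28 mm tall, 58 mm apart inside when sprung open.
- tongs_grip (a point): Where the gripper squeezes the tongs, 85 mm above the tips and 44 mm below the bow's top, fingers pointing down, closing along the tongs' y. Black grip panels 18 mm wide lie on the arms' outsides from 68 to 102 mm above the tips. Gripper opening here: 46 mm on the sprung-open tongs, 41 mm with the tips 44 mm apart, 38 mm with them 38 mm apart, about 34 mm shut on a 26 mm wide finger.
- tongs_l (a joint): How far each arm is squeezed, rad: 0 sprung open, 0.13 tips 26 mm apart, 0.225 fully shut; both arms move alike. 1 mm at the panels is about 2.5 mm at the tips. The spring presses each panel out with 4 N at 41 mm opening (enough to carry the tongs), 5 N at 38 mm, 15 N at 34 mm. A 35 N grip holds a finger firmly; opening 3 mm wider lets it go within a compartment.
- tongs_holder: Fixed upright steel caddy in which the tongs stand, 32 mm (its x) by 82 mm (its y) outside, 50 mm high, walls 3 mm, so its slot is 26 by 76 mm; origin at the centre of its underside, floor 6 mm above that. The tongs stand with their y along its y, their origin 6 mm above the holder's.
- mug: Bystander: white ceramic mug, 95 mm high, on the left of the counter; origin under its centre.
- glasses_case: Bystander: grey hard spectacle case, 160 by 62 by 41 mm, near the robot, between the two boards; origin under its centre.
- ribbon_spool: Bystander: cardboard spool of dark red ribbon, 44 mm across, 30 mm high, between the two boards; origin under its centre.
- notebooks: Bystander: pile of three notebooks, 150 by 105 by 45 mm, on the right; origin under its centre.
- tin_lid: Bystander: the tin's flat lid, 116 by 194 by 16 mm, left of the robot; origin under its centre.
- postcards: Bystander: wrapped pack of postcards, 150 by 106 by 18 mm, right of the robot; origin under its centre.
Not all that is in view belongs to the job. Leave any red or turquoise look-alike of the shortbread_2 alone.

How it is judged:
On the way, in this order (a step that is already met when the one before it is completed fails the run):
1. the tin is home in the fence corner (x of tin_corner in the frame of stop_corner above -0.004 m and y of tin_corner in the frame of stop_corner above -0.004 m and z of tin_corner in the frame of stop_corner below 0.004 m and angle between the x axis of tin and the x axis of packing_board, either way round below 0.03 rad), for 0.3 s.
2. every shortbread finger lies flat in the tin (x of shortbread_1 in the frame of tin between -0.05 and 0.05 m and y of shortbread_1 in the frame of tin between -0.09 and 0.09 m and z of each of shortbread_1, shortbread_2, shortbread_3, shortbread_4 in the frame of tin below 0.007 m and angle between each of shortbread_1, shortbread_2, shortbread_3, shortbread_4's own z axis and vertical below 0.12 rad and x of shortbread_2 in the frame of tin between -0.05 and 0.05 m and y of shortbread_2 in the frame of tin between -0.09 and 0.09 m and x of shortbread_3 in the frame of tin between -0.05 and 0.05 m and y of shortbread_3 in the frame of tin between -0.09 and 0.09 m and x of shortbread_4 in the frame of tin between -0.05 and 0.05 m and y of shortbread_4 in the frame of tin between -0.09 and 0.09 m), for 0.2 s.
At the end, for the whole second after the job is handed in: Tin's corner within 4 mm of both fences and square to 0.03 rad; every finger present flat on the tin's floor (within 4 mm, tilt under 0.12 rad); tongs in the holder (within 8 mm of its floor, 30 mm of its middle, tilt under 0.25 rad); all at rest (all of step 1 and all of step 2 and horizontal distance between tongs and tongs_holder below 0.03 m and z of tongs in the frame of tongs_holder below 0.014 m and angle between tongs's own z axis and vertical below 0.25 rad and linear speed of each of shortbread_1, shortbread_2, shortbread_3, shortbread_4, tongs, tin below 0.02 m/s); the robot touches nothing.
It fails at once if the gripper or the arm touches a shortbread finger (only the tongs may) (contact force between any of the fingers, the arm and shortbread_1 above 0.3 N or contact force between any of the fingers, the arm and shortbread_2 above 0.3 N or contact force between any of the fingers, the arm and shortbread_3 above 0.3 N or contact force between any of the fingers, the arm and shortbread_4 above 0.3 N).
It fails at once if a shortbread finger is dropped from more than about 70 mm (falls faster than 1.2 m/s out of the tongs) ((linear speed of shortbread_1 above 1.2 m/s and not (contact force between tongs and shortbread_1 above 0.05 N)) or (linear speed of shortbread_2 above 1.2 m/s and not (contact force between tongs and shortbread_2 above 0.05 N)) or (linear speed of shortbread_3 above 1.2 m/s and not (contact force between tongs and shortbread_3 above 0.05 N)) or (linear speed of shortbread_4 above 1.2 m/s and not (contact force between tongs and shortbread_4 above 0.05 N))).
It fails at once if a bystander is moved more than 30 mm (distance of any of mug, glasses_case, ribbon_spool, notebooks, tin_lid, postcards from where it was at the start of the episode above 0.03 m).
Of shortbread_1, shortbread_2, shortbread_3, shortbread_4 only 3 to 4 are there at a start; the rules pass over those that are not, and their reading is None.
At some moment in a run one of shortbread_1, shortbread_2, shortbread_3, shortbread_4 may be knocked a few centimetres aside while the robot is not near it.
It also fails if it takes over 208 s, if anything falls off the work surface, if the arm or the gripper's body presses on something with over 40 N, if the wrist force passes 120 N, or if a joint passes its speed limit or range.

## Working session

There is one attempt and no reset: what is moved stays moved. The work goes in short steps, Python scripts to look and compute and a tool call to move; the robot and the scene stay as the last step left them, time stands still between calls to the robot, and variables do not carry over. Pictures are saved under pics/ and viewed, at most 14 in all, crops included, and the job is handed in when it is done.

Besides the shell and the picture viewer there is one more tool, called after ">>>" as name(argument=value, ...), one argument or row to a line, values as JSON. drive_tool: Moves the arm, as the interface text tells. Its arguments: {"type":"object","properties":{"rows":{"type":"array","items":{"type":"array"}},"jaw":{"type":"number"},"grip_force":{"type":"number"}},"required":["rows"]}

```bash
mkdir -p pics; cat > h.py <<'E'
import numpy as np, cv2
from station import ctrl, vision
def cam(n):
    d=vision.get_image(n); d['R']=np.array(d['R']); d['t']=np.array(d['t'])
    d['f']=d['image'].shape[0]/2/np.tan(np.radians(d['vertical_fov'])/2); return d
def ray(d,u,v,z):
    r=d['R'].T@np.array([(u-d['cx'])/d['f'],(v-d['cy'])/d['f'],1]); c=-d['R'].T@d['t']
    return c+r*(z-c[2])/r[2]
def proj(d,X):
    p=d['R']@np.array(X)+d['t']; return np.array([d['cx']+d['f']*p[0]/p[2],d['cy']+d['f']*p[1]/p[2]])
E
python3 - <<'E'
from h import *
for n in('top','side'):
    d=cam(n); cv2.imwrite(f'pics/{n}0.png',cv2.resize(d['image'],(800,600),interpolation=cv2.INTER_CUBIC)); cv2.imwrite(f'{n}_raw.png',d['image'])
    print(n,d['f'],d['cx'],d['cy'],(-d['R'].T@d['t']).round(3),d['R'].round(3).tolist())
o=ctrl.get_obs(); print({k:np.round(v,3).tolist() for k,v in o.items()},ctrl.finger_overhang)
E
```

```text
top 382.9969858530775 258.2369649899927 192.46785115478943 [0.227 0.006 1.389] [[-0.016, -1.0, -0.004], [-0.981, 0.017, -0.194], [0.194, 0.0, -0.981]]
side 386.44156057327086 258.1064287303341 191.19616504408617 [0.228 1.007 0.9  ] [[-0.963, -0.268, 0.017], [-0.178, 0.589, -0.788], [0.201, -0.763, -0.615]]
{'t': 0.1, 'q': [-1.364, 0.053, 1.614, 0.0, 1.476, -0.119], 'dq': [0.001, -0.001, -0.004, -0.002, -0.0, 0.001], 'effort': [0.001, -39.49, -37.136, -0.0, 0.004, 0.0], 'tool_pos': [0.2, -0.592, 0.303], 'tool_rot': [-3.098, -0.509, 0.0], 'contact_force': [0.544, -0.142, 0.351], 'wrist_torque': [0.054, -0.033, -0.04], 'grip_force': 0.0, 'opening': 0.086} 0.0726
```

View pics/top0.png

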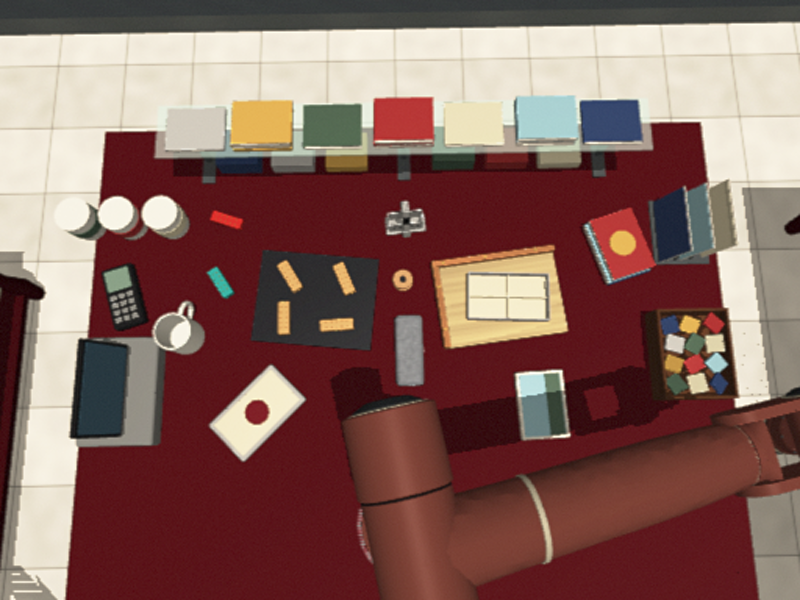

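View pics/side0.png

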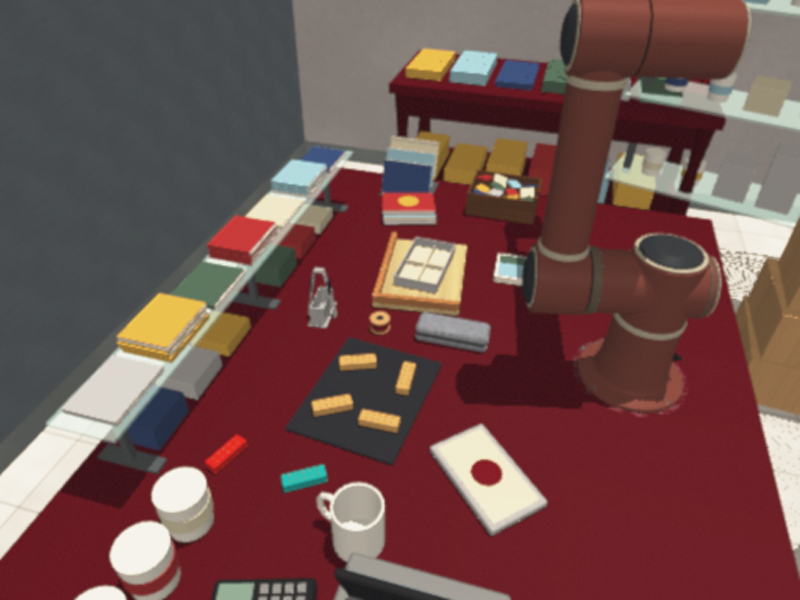

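The top view shows four golden fingers on the slate at about (290,277), (345,278), (284,318) and (337,325). The red piece at (226,219) and the turquoise one at (220,282) lie off the slate and are the look-alikes. The tin is on the board at about (508,297) and the tongs are at (405,220). I'll enlarge these areas next.

```bash
python3 - <<'E'
import cv2
a=cv2.imread('top_raw.png')[125:230,240:370]; cv2.imwrite('pics/c1.png',cv2.resize(a,None,fx=5.7,fy=5.7,interpolation=cv2.INTER_CUBIC))
b=cv2.imread('top_raw.png')[155:230,155:250]
cv2.imwrite('pics/c2.png',cv2.resize(b,None,fx=8,fy=8,interpolation=cv2.INTER_CUBIC))
from h import *
d=cam('top'); import pickle; pickle.dump(d,open('top.pkl','wb')); s=cam('side'); pickle.dump(s,open('side.pkl','wb'))
im=d['image']; hsv=cv2.cvtColor(im,cv2.COLOR_BGR2HSV)
m=((hsv[...,0]>8)&(hsv[...,0]<28)&(hsv[...,1]>90)&(hsv[...,2]>130)).astype('uint8')
n,l,st,c=cv2.connectedComponentsWithStats(m)
for i in range(1,n):
    if 40<st[i,4]<300 and 155<c[i][0]<260 and 150<c[i][1]<230:
        v,u=np.where(l==i); P=np.array([ray(d,a,b,.028)[:2] for a,b in zip(u,v)])
        r=cv2.minAreaRect((P*1000).astype('float32'));w,V=np.linalg.eigh(np.cov(P.T)); a=V[:,1]
        print(c[i].round(1),st[i,4],P.mean(0).round(4),np.array(r[1]).round(0),r[2],'yaw',np.arctan2(a[1],a[0]).round(3),np.sqrt(12*w).round(4))
E
```

```text
[184.9 176.3] 153 [0.5606 0.2736] [79. 27.] 30.992307662963867 yaw -2.598 [0.027  0.0774]
[219.6 177.9] 157 [0.5527 0.1466] [78. 28.] 22.558578491210938 yaw -2.729 [0.0276 0.0786]
[257.4 178.8] 125 [0.5468 0.0085] [44. 45.] 89.01316833496094 yaw -2.832 [0.0429 0.0467]
[181. 203.] 147 [0.462  0.2855] [74. 22.] 1.21368408203125 yaw -3.114 [0.0251 0.077 ]
[214.9 207.4] 153 [0.4437 0.1631] [76. 25.] 89.03421020507812 yaw 1.621 [0.0264 0.0752]
```

View pics/c1.png

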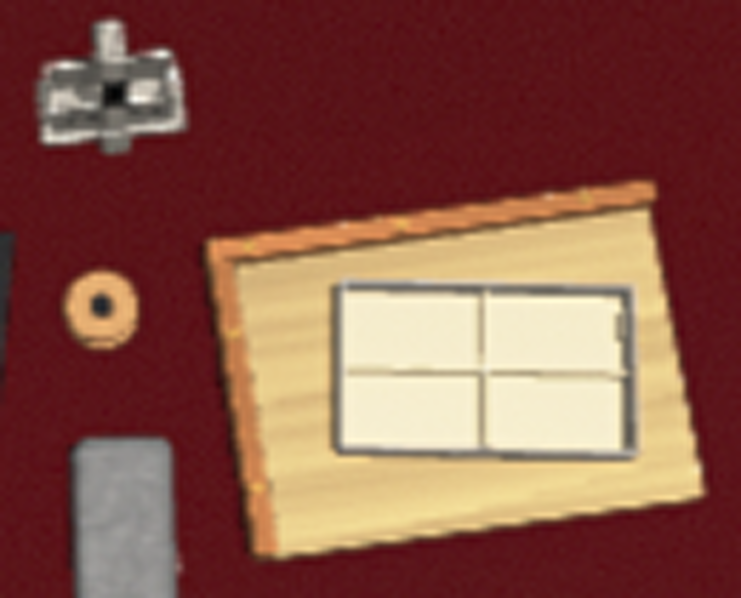

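View pics/c2.png

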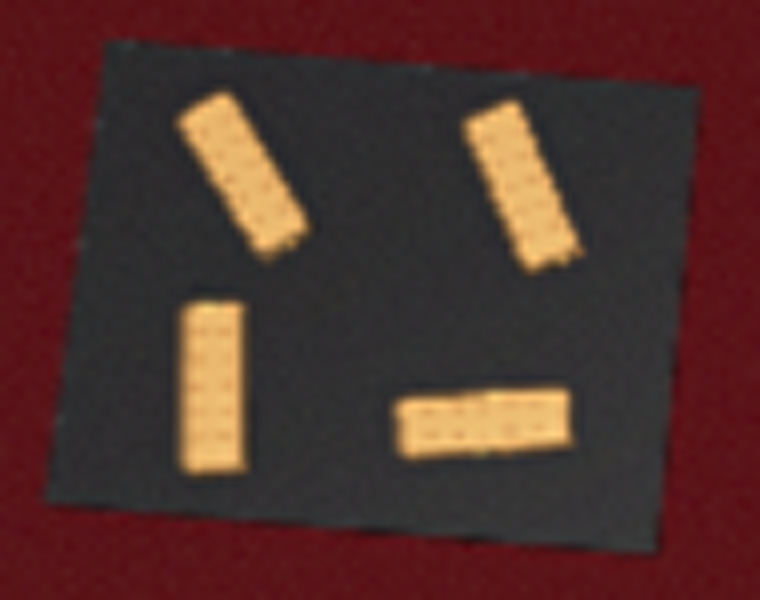

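```bash
python3 - <<'E'
import cv2
a=cv2.imread('side_raw.png')[165:215,188:228]; b=cv2.imread('top_raw.png')[120:160,240:280]
f=lambda a,s:cv2.resize(a,None,fx=s,fy=s,interpolation=cv2.INTER_CUBIC)
a=f(a,10);b=f(b,10);b=cv2.copyMakeBorder(b,0,100,0,0,0); cv2.imwrite('pics/c3.png',cv2.hconcat([a,b]))
E
cat > fit.py <<'E'
from h import *
import pickle
from scipy.optimize import least_squares
d=pickle.load(open('top.pkl','rb'))
c1=lambda p:((np.array(p)+.5)/5.7-.5)+[240,125]
def fit(loc,px,x0):
    f=lambda q:np.concatenate([proj(d,[q[0]+np.cos(q[2])*a-np.sin(q[2])*b,q[1]+np.sin(q[2])*a+np.cos(q[2])*b,z])-p for (a,b,z),p in zip(loc,px)])
    r=least_squares(f,x0); print(r.x.round(4),r.fun.round(2)); return r.x
B=fit([(.1025,.145,.034),(.1025,-.145,.034),(-.1025,-.145,.012)],[c1(p) for p in[(207,242),(655,182),(705,497)]],[.5,-.25,0])
T=fit([(.055,.094,.04),(.055,-.094,.04),(-.055,-.094,.04),(-.055,.094,.04)],[c1(p) for p in[(334,283),(634,287),(634,458),(336,452)]],[.5,-.25,0])
R=lambda a:np.array([[np.cos(a),-np.sin(a)],[np.sin(a),np.cos(a)]])
corner=B[:2]+R(B[2])@[.0885,.131]; print('corner',corner)
print('tin corner in stop',R(B[2]).T@(T[:2]+R(T[2])@[.055,.094]-corner),'home centre',corner+R(B[2])@[-.055,-.094])
E
python3 fit.py
```

```text
[ 0.5044 -0.2168  0.1225] [ 0.2  -0.05 -0.25 -0.18  0.05  0.22]
[ 0.5008 -0.2321 -0.0369] [ 0.22 -0.22 -0.44  0.07  0.36  0.07 -0.14  0.08]
corner [ 0.57626727 -0.07597725]
tin corner in stop [-0.02478008 -0.06165789] home centre [ 0.5331633  -0.17599248]
```

View pics/c3.png

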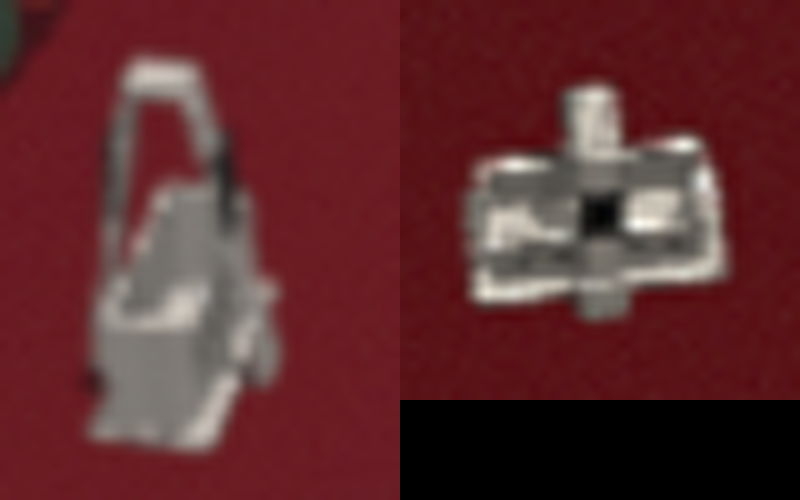

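```bash
cat > ov.py <<'E'
from h import *
import pickle
d=pickle.load(open('top.pkl','rb')); s=pickle.load(open('side.pkl','rb'))
def box(c,yaw,lx,ly,z0,z1):
    R=np.array([[np.cos(yaw),-np.sin(yaw)],[np.sin(yaw),np.cos(yaw)]])
    P=[np.r_[np.array(c)+R@[a*lx/2,b*ly/2],z] for z in(z0,z1) for a,b in((-1,-1),(1,-1),(1,1),(-1,1))]
    return [(P[i],P[j]) for i,j in [(0,1),(1,2),(2,3),(3,0),(4,5),(5,6),(6,7),(7,4),(0,4),(1,5),(2,6),(3,7)]]
def draw(cam,x0,y0,w,h,sc,sets):
    im=cv2.resize(cam['image'][y0:y0+h,x0:x0+w],None,fx=sc,fy=sc,interpolation=cv2.INTER_CUBIC)
    for col,segs in sets:
        for a,b in segs:
            p,q=[tuple(np.round((proj(cam,X)-[x0,y0]+.5)*sc).astype(int).tolist()) for X in(a,b)]
            cv2.line(im,p,q,col,1,cv2.LINE_AA)
    return im
E
python3 - <<'E'
from ov import *
for u,v,z in[(7.5,16.5,.05),(29.5,14,.05),(32.5,27,0),(7.5,30,0),(19.5,8.5,.135),(20,32,.0)]: print(ray(d,240+u-.5,120+v-.5,z).round(4))
H=np.array([.70,.0]); yaw=.1
R=np.array([[np.cos(yaw),-np.sin(yaw)],[np.sin(yaw),np.cos(yaw)]])
S=[((0,255,0),box(H,yaw,.032,.082,0,.05))]
def arms(H,th,z0):
    u=np.array([np.cos(th),np.sin(th)]); 
    k=[(-.033,0),(-.023,.085),(-.018,.129),(.018,.129),(.023,.085),(.033,0)]
    P=[np.r_[H+u*a,z0+z] for a,z in k]; return list(zip(P[:-1],P[1:]))
S.append(((255,255,0),arms(H,yaw,.006)))
cv2.imwrite('pics/o1.png',cv2.hconcat([draw(s,188,165,40,40,10,S),draw(d,240,120,40,40,10,S)]))
E
```

```text
[0.7035 0.0442 0.05  ]
[ 0.7117 -0.0367  0.05  ]
[ 0.6779 -0.0485  0.    ]
[0.6677 0.0462 0.    ]
[7.016e-01 1.000e-04 1.350e-01]
[ 0.659  -0.0009  0.    ]
```

View pics/o1.png

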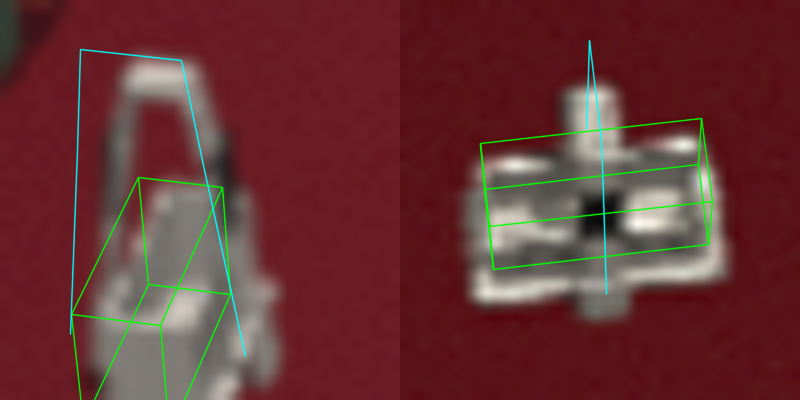

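The tongs' arms close along roughly world x, and the holder is at about (0.69, 0.0). I'll do the tin first, with the fingers open and two-point pushes.

>>> drive_tool(
  rows=[
    [[0,0,0],0.1],
    [[0,0,0],0.1035],
    [[0.024,-0.032,0],0],
    [[0.024,-0.032,0],0],
    [[0.024,-0.032,0],0],
    [[0.024,-0.032,0],0],
    [[0.024,-0.032,0],0],
    [[0.024,-0.032,0],0],
    [[0.024,-0.032,0],0],
    [[0.024,-0.032,0],0],
  ],
  jaw=0,
)

```text
t: 1.2
tool_pos: [0.3598, -0.313, 0.3038]
tool_rot: [3.136, 0.191, 0.0]
contact_force: [0.2, 0.3, -0.3]
opening: 0.0855
grip_force: 0.0
```

>>> drive_tool(
  rows=[
    [[0.024,-0.032,0],0],
    [[0.024,-0.032,0],0],
    [[0,0,0.04],0],
    [[0,0,0.04],0],
    [[0,0,0.04],0],
    [[0,0,0.04],0],
    [[0,0,0],0],
    [[0,0,0],0],
  ],
)

```text
t: 2.0
tool_pos: [0.399, -0.2451, 0.144]
tool_rot: [-3.135, -0.192, 0.002]
contact_force: [0.1, -0.2, 0.2]
opening: 0.0856
grip_force: 0.0
```

```bash
cat > st.py <<'E'
from h import *
from scipy.spatial.transform import Rotation as Ro
def pose():
    o=ctrl.get_obs(); x=Ro.from_rotvec(o['tool_rot']).as_matrix()
    return o,np.array(o['tool_pos']),np.arctan2(x[1,0],x[0,0])
def to(X,phi=None):
    "remaining shift in tool axes (at current phi, after that turn) to world X"
    o,p,f=pose(); d=np.array(X)-p; c,s=np.cos(f),np.sin(f)
    return np.round([c*d[0]+s*d[1], s*d[0]-c*d[1], -d[2]],4), None if phi is None else round(f-phi,4)
E
python3 - <<'E'
from st import *
o,p,f=pose(); print(p.round(4),f,o['contact_force'],ctrl.finger_overhang,o['opening'],o['t'],o['q'])
print(to([.4015,-.2443,.1]))
import pickle; d=pickle.load(open('top.pkl','rb'));s=pickle.load(open('side.pkl','rb'))
def tri(u1,u2):
    A=[];b=[]
    for c,(u,v) in((d,u1),(s,u2)):
        q=np.array([(u-c['cx'])/c['f'],(v-c['cy'])/c['f']])
        for i in(0,1): A.append(c['R'][i]-q[i]*c['R'][2]); b.append(q[i]*c['t'][2]-c['t'][i])
    return np.linalg.lstsq(np.array(A),np.array(b),rcond=None)
print('panel',tri((259.5,140.8),(210,181.5))[:2]); print('bow',tri((258.7,130),(203.5,172))[:2])
E
```

```text
[ 0.399  -0.2451  0.144 ] 0.12223383927922447 [ 0.06233249 -0.21682059  0.16832032] 0.0726 0.08562928957500163 2.0 [-7.09928810e-01 -1.71591044e-01  2.10766089e+00  2.86059664e-05
  1.20690883e+00  7.38623954e-01]
(array([ 0.0025, -0.0005,  0.044 ]), None)
panel (array([ 0.66934679, -0.00123031,  0.09147295]), array([1.10817048e-06]))
bow (array([6.92755407e-01, 6.50892927e-04, 1.29743731e-01]), array([2.28365103e-05]))
```

>>> drive_tool(
  rows=[
    [[0,0,0.03],0],
    [[0,0,0.015],0],
    [[0,0,0.01],0],
    [[0,0,0],0],
  ],
)

```text
t: 2.4
tool_pos: [0.3997, -0.2457, 0.0899]
tool_rot: [3.135, 0.192, 0.001]
contact_force: [0.4, -0.7, 0.1]
opening: 0.0853
grip_force: 0.0
```

>>> drive_tool(
  rows=[
    [[0.01,0,0],0],
    [[0.01,0,0],0],
    [[0.008,0,0],0],
    [[0.008,0,0],0],
    [[0,0,0],0],
  ],
)

```text
t: 2.9
tool_pos: [0.4363, -0.2409, 0.0894]
tool_rot: [3.135, 0.194, 0.002]
contact_force: [-1.0, -0.1, 0.3]
opening: 0.0852
grip_force: 0.0
```

>>> drive_tool(
  rows=[
    [[0.006,0,0],0],
    [[0.006,0,0],0],
    [[0.006,0,0],0],
    [[0.005,0,0],0],
    [[0,0,0],0],
  ],
)

```text
t: 3.4
tool_pos: [0.4585, -0.2379, 0.0889]
tool_rot: [-3.135, -0.192, -0.001]
contact_force: [1.0, -0.5, 0.6]
opening: 0.0852
grip_force: 0.0
```

>>> drive_tool(
  rows=[
    [[0.004,0,0],0],
    [[0.004,0,0],0],
    [[0.003,0,0],0],
    [[0,0,0],0],
  ],
)

```text
t: 3.8
tool_pos: [0.4691, -0.2365, 0.0888]
tool_rot: [-3.135, -0.192, -0.001]
contact_force: [0.2, -0.4, 0.9]
opening: 0.0851
grip_force: 0.0
```

>>> drive_tool(
  rows=[
    [[0.002,0,0],0],
    [[0.002,0,0],0],
    [[0,0,0],0],
  ],
)

```text
t: 4.1
tool_pos: [0.4729, -0.2361, 0.0889]
tool_rot: [-3.136, -0.192, -0.001]
contact_force: [-0.9, 0.0, -0.3]
opening: 0.085
grip_force: 0.4
```

```bash
python3 - <<'E'
from h import *
a=cam('top')['image'][125:230,240:370]; b=cam('side')['image'][140:210,235:310]
a=cv2.resize(a,(520,420),interpolation=cv2.INTER_CUBIC); b=cv2.resize(b,(280,261),interpolation=cv2.INTER_CUBIC); b=cv2.copyMakeBorder(b,0,159,0,0,0)
cv2.imwrite('pics/p1.png',cv2.hconcat([a,b]))
E
```

```text
(no output)
```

View pics/p1.png

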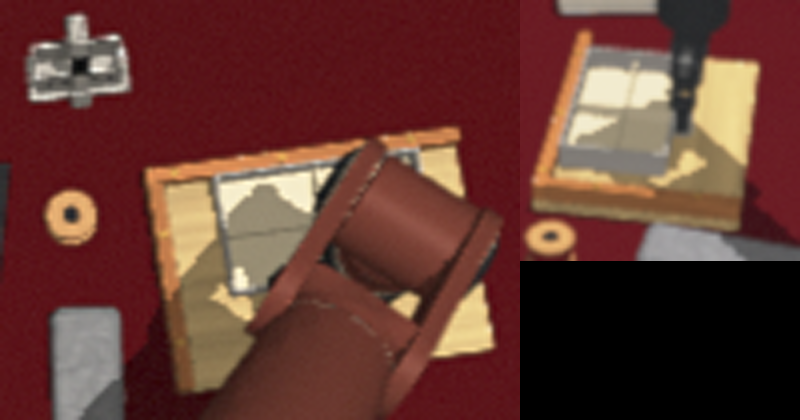

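The picture shows the tin squared to the board and almost at the far fence, with its near edge around (250,290). I'll push until contact.

>>> drive_tool(
  rows=[
    [[0.002,0,0],0],
    [[0.002,0,0],0],
    [[0,0,0],0],
  ],
)

```text
t: 4.5
tool_pos: [0.4749, -0.2362, 0.0889]
tool_rot: [3.135, 0.194, -0.01]
contact_force: [-11.0, -3.0, 6.7]
opening: 0.0856
grip_force: 5.7
```

>>> drive_tool(
  rows=[
    [[0.002,0,0],0],
    [[0,0,0],0],
  ],
)

```text
t: 4.7
tool_pos: [0.4753, -0.2361, 0.0888]
tool_rot: [-3.135, -0.195, 0.018]
contact_force: [-18.8, -2.8, 12.7]
opening: 0.0852
grip_force: 9.9
```

>>> drive_tool(
  rows=[
    [[-0.03,0,0],0],
    [[0,0,-0.04],0],
    [[0,0,-0.03],0],
    [[0.03,0.046,0],0],
    [[0.03,0.046,0],0],
    [[0.03,0.046,0],0],
    [[0,0,0],-0.1428],
    [[0,0,0],-0.1428],
    [[0,0,0],-0.1428],
    [[0,0,0],-0.1428],
  ],
  jaw=0.4,
)

```text
t: 5.7
tool_pos: [0.546, -0.354, 0.1587]
tool_rot: [2.951, 1.076, 0.001]
contact_force: [0.5, -0.3, 0.1]
opening: 0.051
grip_force: 0.0
```

>>> drive_tool(
  rows=[
    [[0,0,0],-0.1428],
    [[0,0,0],-0.1428],
    [[0,0,0],-0.1428],
    [[0,0,0],-0.1428],
    [[0,0,0],-0.1428],
    [[0,0,0],-0.1428],
    [[0,0,0],-0.1428],
    [[0,0,0],0],
    [[0,0,0],0],
  ],
)

```text
t: 6.6
tool_pos: [0.5457, -0.3538, 0.1589]
tool_rot: [2.085, 2.35, 0.001]
contact_force: [0.0, -0.0, 0.2]
opening: 0.0515
grip_force: 0.0
```

```bash
python3 - <<'E'
from st import *
o,p,f=pose(); print(p.round(4),f,ctrl.finger_overhang,o['opening'],o['t'])
print(to([.5527,-.3652,.095],1.693))
E
```

```text
[ 0.5457 -0.3538  0.1589] 1.6901635227673828 0.0726 0.05150605138150949 6.6
(array([-0.0122,  0.0055,  0.0639]), np.float64(-0.0028))
```

>>> drive_tool(
  rows=[
    [[-0.012,0.0055,0],-0.003],
    [[0,0,0.032],0],
    [[0,0,0.032],0],
    [[0,0,0],0],
    [[0.01,0,0],0],
    [[0.01,0,0],0],
    [[0.008,0,0],0],
    [[0.006,0,0],0],
    [[0.006,0,0],0],
    [[0,0,0],0],
  ],
)

```text
t: 7.6
tool_pos: [0.5478, -0.3249, 0.0958]
tool_rot: [2.076, 2.356, 0.0]
contact_force: [-0.2, -0.2, 0.8]
opening: 0.051
grip_force: 0.0
```

>>> drive_tool(
  rows=[
    [[0.006,0,0],0],
    [[0.006,0,0],0],
    [[0.006,0,0],0],
    [[0.006,0,0],0],
    [[0.006,0,0],0],
    [[0.004,0,0],0],
    [[0.003,0,0],0],
    [[0,0,0],0],
  ],
)

```text
t: 8.4
tool_pos: [0.5426, -0.2878, 0.0945]
tool_rot: [-2.077, -2.355, -0.001]
contact_force: [1.7, -1.1, 1.2]
opening: 0.0511
grip_force: 0.8
```

>>> drive_tool(
  rows=[
    [[0.003,0,0],0],
    [[0.002,0,0],0],
    [[0,0,0],0],
  ],
)

```text
t: 8.7
tool_pos: [0.5418, -0.2831, 0.0944]
tool_rot: [-2.077, -2.355, -0.0]
contact_force: [0.4, -1.2, 1.2]
opening: 0.0515
grip_force: 0.6
```

>>> drive_tool(
  rows=[
    [[0.002,0,0],0],
    [[0.002,0,0],0],
    [[0,0,0],0],
  ],
)

```text
t: 9.0
tool_pos: [0.5416, -0.2815, 0.0951]
tool_rot: [2.075, 2.354, -0.005]
contact_force: [1.0, -8.6, -1.0]
opening: 0.0512
grip_force: 4.6
```

>>> drive_tool(
  rows=[
    [[0.002,0,0],0],
    [[0,0,0],0],
  ],
)

```text
t: 9.2
tool_pos: [0.5416, -0.2812, 0.0958]
tool_rot: [2.073, 2.351, -0.009]
contact_force: [0.5, -14.1, -1.4]
opening: 0.0514
grip_force: 7.1
```

>>> drive_tool(
  rows=[
    [[-0.02,0,0],0],
    [[0,0,-0.04],0],
    [[0,0,-0.05],0],
    [[0,0,-0.05],0],
    [[0.01,0,-0.04],0],
    [[0.045,0,0],0],
    [[0.045,0,0],0],
    [[0.045,0,0],0],
    [[0.045,0,0],0],
    [[0.045,0,0],0],
  ],
  jaw=0,
)

```text
t: 10.2
tool_pos: [0.5137, -0.0626, 0.2741]
tool_rot: [-2.076, -2.354, -0.0]
contact_force: [0.7, 0.6, -0.4]
opening: 0.0852
grip_force: 0.0
```

```bash
python3 - <<'E'
from st import *
o,p,f=pose(); print(p.round(4),f,o['opening'],o['t'])
print(to([.692,0.000,.145],1.67))
import pickle; d=pickle.load(open('top.pkl','rb'))
for z in(.1,.2): print(ray(d,260,101,z))
a=cam('top')['image'][105:230,160:370]
cv2.imwrite('pics/p2.png',cv2.resize(a,None,fx=3.8,fy=3.8,interpolation=cv2.INTER_CUBIC))
E
```

```text
[ 0.5137 -0.0626  0.2741] 1.6957701870881965 0.08515074523835028 10.2
(array([0.0399, 0.1848, 0.1291]), np.float64(0.0258))
[ 0.81719127 -0.00541489  0.1       ]
[ 0.77143963 -0.00453085  0.2       ]
```

View pics/p2.png

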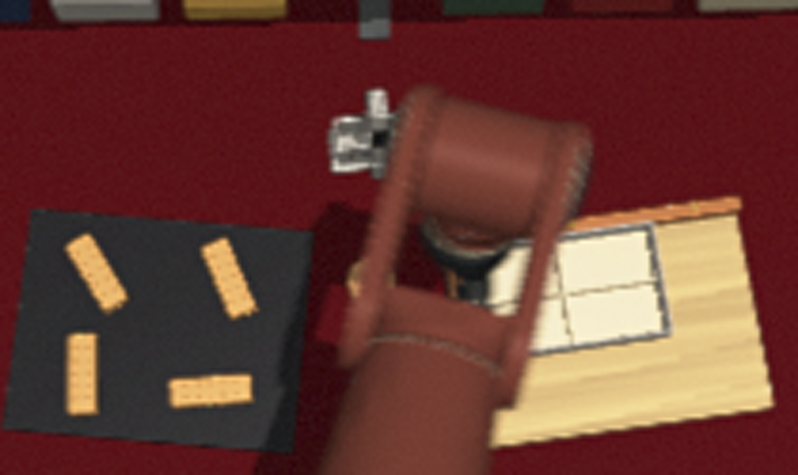

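Tin is flush with the far fence and the four fingers have not moved. Going to the tongs now.

>>> drive_tool(
  rows=[
    [[0.01,0.046,0],0],
    [[0.01,0.046,0],0],
    [[0.01,0.046,0],0],
    [[0.01,0.046,0],0],
    [[0,0,0],0.026],
    [[0,0,0],0],
  ],
)

```text
t: 10.85
tool_pos: [0.6923, -0.0015, 0.2725]
tool_rot: [-2.105, -2.327, 0.003]
contact_force: [-0.6, 0.6, -0.4]
opening: 0.0853
grip_force: 0.0
```

```bash
python3 - <<'E'
from st import *
o,p,f=pose(); print(p.round(4),f)
print(to([.692,0.000,.145],1.67))
E
```

```text
[ 0.6923 -0.0015  0.2725] 1.6708155598496923
(array([ 1.500e-03, -1.000e-04,  1.275e-01]), np.float64(0.0008))
```

>>> drive_tool(
  rows=[
    [[0.0015,0,0.04],0],
    [[0,0,0.04],0],
    [[0,0,0.03],0],
    [[0,0,0.0175],0],
    [[0,0,0],0],
  ],
)

```text
t: 11.35
tool_pos: [0.6895, -0.0006, 0.1443]
tool_rot: [-2.106, -2.325, 0.005]
contact_force: [0.0, -0.1, 0.1]
opening: 0.0856
grip_force: 0.0
```

>>> drive_tool(
  rows=[
    [[0,0,0],0],
    [[0,0,0],0],
    [[0,0,0],0],
    [[0,0,0],0],
    [[0,0,0],0],
    [[0,0,0],0],
  ],
  jaw=0.53,
  grip_force=35,
)

```text
t: 11.95
tool_pos: [0.6933, -0.0004, 0.1504]
tool_rot: [2.106, 2.327, 0.004]
contact_force: [-1.1, 0.0, 5.9]
opening: 0.0402
grip_force: 3.8
```

```bash
python3 - <<'E'
from st import *
o,p,f=pose(); print(p.round(4),f,{k:np.round(o[k],3) for k in('contact_force','opening','grip_force','dq')},ctrl.finger_overhang)
for i in range(2):
  im=cam(('top','side')[i])['image']; a=im[(100,140)[i]:(165,215)[i],(220,170)[i]:(285,245)[i]]
  a=cv2.resize(a,(400,460),interpolation=cv2.INTER_CUBIC); b=a if i==0 else cv2.hconcat([b,a])
cv2.imwrite('pics/p3.png',b)
o,p,f=pose(); print(p.round(4))
E
```

```text
[ 6.933e-01 -4.000e-04  1.504e-01] 1.6703031164043733 {'contact_force': array([-1.102,  0.035,  5.865]), 'opening': np.float64(0.04), 'grip_force': np.float64(3.79), 'dq': array([-0.002, -0.001, -0.001,  0.001,  0.002,  0.   ])} 0.0726
[ 6.933e-01 -4.000e-04  1.504e-01]
```

View pics/p3.png

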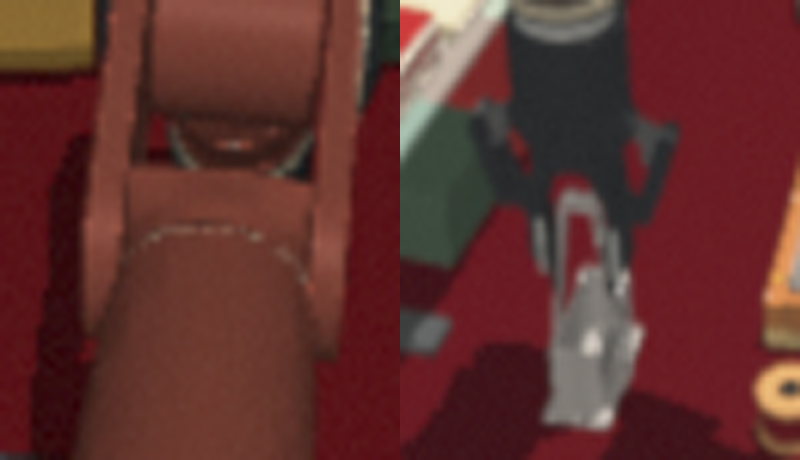

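>>> drive_tool(
  rows=[
    [[0,0,-0.01],0],
    [[0,0,-0.01],0],
    [[0,0,-0.01],0],
    [[0,0,-0.015],0],
    [[0,0,-0.015],0],
    [[0,0,-0.015],0],
    [[0,0,-0.015],0],
    [[0,0,0],0],
    [[0,0,0],0],
  ],
)

```text
t: 12.95
tool_pos: [0.6921, -0.0003, 0.238]
tool_rot: [2.108, 2.328, 0.001]
contact_force: [-0.2, -0.6, -2.5]
opening: 0.0404
grip_force: 4.9
```

```bash
python3 - <<'E'
from st import *
o,p,f=pose(); print(p.round(4),f,{k:np.round(o[k],3) for k in('contact_force','opening','grip_force')})
im=cam('side')
import pickle; pickle.dump(im,open('s2.pkl','wb'))
a=im['image'][110:215,165:245]; b=cam('top')['image'][100:205,220:300]
cv2.imwrite('pics/p4.png',cv2.resize(cv2.hconcat([a,b]),None,fx=5,fy=5,interpolation=cv2.INTER_CUBIC))
E
```

```text
[ 6.921e-01 -3.000e-04  2.380e-01] 1.6701036401143627 {'contact_force': array([-0.217, -0.562, -2.515]), 'opening': np.float64(0.04), 'grip_force': np.float64(4.878)}
```

View pics/p4.png

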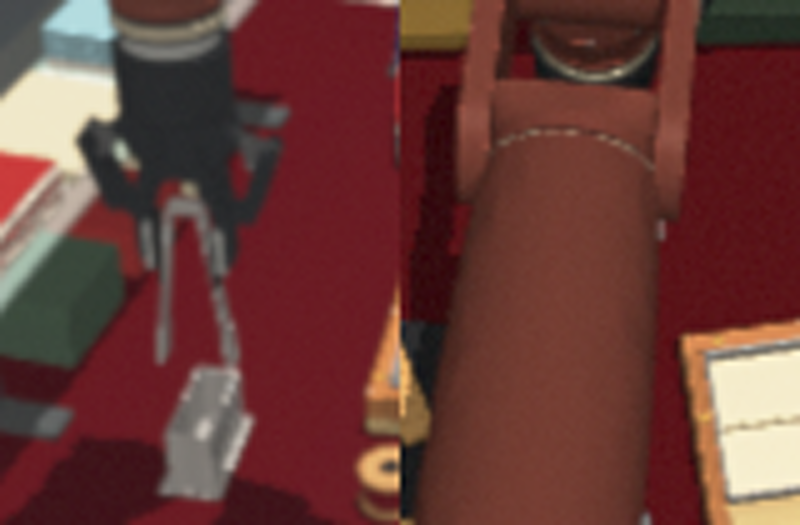

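```bash
python3 - <<'E'
from st import *
import pickle
s=pickle.load(open('s2.pkl','rb'))
c=-s['R'].T@s['t']
for u,v in[(196.5,182),(210.9,181.7),(202,150)]:
    r=s['R'].T@np.array([(u-s['cx'])/s['f'],(v-s['cy'])/s['f'],1]); k=(0-c[1])/r[1]; print((c+r*k).round(4))
E
```

```text
[0.72  0.    0.079]
[0.6647 0.     0.0922]
[0.6884 0.     0.2178]
```

Tongs are held, with tips at about (160,360) and (232,358) in the crop. Going to the finger at (0.444, 0.163).

>>> drive_tool(
  rows=[
    [[0.01,-0.012,0],0.02],
    [[0.02,-0.024,0],0.029],
    [[0.02,-0.024,0],0],
    [[0.02,-0.024,0],0],
    [[0.02,-0.024,0],0],
    [[0.02,-0.024,0],0],
    [[0.02,-0.024,0],0],
    [[0.02,-0.024,0],0],
    [[0.02,-0.024,0],0],
    [[0.01,-0.015,0],0],
  ],
)

```text
t: 14.05
tool_pos: [0.461, 0.1681, 0.236]
tool_rot: [-2.162, -2.277, 0.003]
contact_force: [0.3, -0.0, -1.2]
opening: 0.0403
grip_force: 4.9
```

```bash
cat > look.py <<'E'
from st import *
def fingers(d,z=.028,lo=(155,150),hi=(400,235)):
    hsv=cv2.cvtColor(d['image'],cv2.COLOR_BGR2HSV)
    m=((hsv[...,0]>8)&(hsv[...,0]<28)&(hsv[...,1]>90)&(hsv[...,2]>130)).astype('uint8')
    n,l,st,c=cv2.connectedComponentsWithStats(m)
    for i in range(1,n):
        if 60<st[i,4]<300 and lo[0]<c[i][0]<hi[0] and lo[1]<c[i][1]<hi[1]:
            v,u=np.where(l==i); P=np.array([ray(d,a,b,z)[:2] for a,b in zip(u,v)]); w,V=np.linalg.eigh(np.cov(P.T))
            print('F',st[i,4],P.mean(0).round(4),'yaw',(np.arctan2(V[1,1],V[0,1])%np.pi).round(3),np.sqrt(12*w).round(4))
if __name__=='__main__':
    d=cam('top'); fingers(d); o,p,f=pose(); print(p.round(4),round(f,3),{k:np.round(o[k],3) for k in('contact_force','opening','grip_force','t')})
E
python3 look.py; python3 - <<'E'
from st import *
print(to([.4445,.163,.16],1.621))
import pickle; d=cam('top'); pickle.dump(d,open('top.pkl','wb'))
a=d['image'][140:215,275:370]; cv2.imwrite('pics/p5.png',cv2.resize(a,None,fx=8,fy=8,interpolation=cv2.INTER_CUBIC))
E
```

```text
F 218 [ 0.6274 -0.5115] yaw 1.504 [0.0533 0.0554]
F 123 [0.5467 0.0084] yaw 0.412 [0.0421 0.0468]
F 68 [0.5353 0.1361] yaw 0.167 [0.023  0.0439]
[0.4597 0.1689 0.2358] 1.623 {'contact_force': array([-0.239,  2.235, -1.764]), 'opening': np.float64(0.04), 'grip_force': np.float64(4.879), 't': np.float64(14.1)}
(array([-0.0051, -0.0155,  0.0758]), np.float64(0.0024))
```

View pics/p5.png

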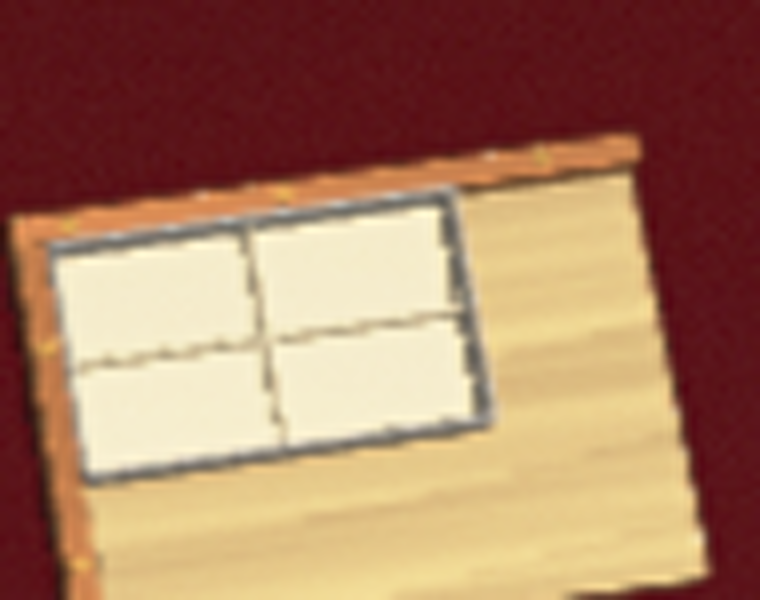

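The tin is home in the corner. Its rim corners in the crop are at (50,243), (457,190), (490,425) and (88,482).

>>> drive_tool(
  rows=[
    [[-0.005,-0.0155,0],0.002],
    [[0,0,0],0],
    [[0,0,0.02],0],
    [[0,0,0.02],0],
    [[0,0,0.02],0],
    [[0,0,0.016],0],
    [[0,0,0],0],
  ],
)

```text
t: 14.85
tool_pos: [0.4475, 0.1607, 0.159]
tool_rot: [-2.166, -2.272, 0.005]
contact_force: [-0.4, -0.0, -0.2]
opening: 0.0403
grip_force: 4.8
```

>>> drive_tool(
  rows=[
    [[0,0,0],0],
    [[0,0,0],0],
    [[0,0,0],0],
    [[0,0,0],0],
    [[0,0,0],0],
    [[0,0,0],0],
  ],
  jaw=0.65,
  grip_force=35,
)

```text
t: 15.45
tool_pos: [0.448, 0.1614, 0.1616]
tool_rot: [2.167, 2.274, 0.001]
contact_force: [-0.9, 0.3, -1.0]
opening: 0.0341
grip_force: 37.4
```

```bash
python3 - <<'E'
import fit as F
from st import *
R=lambda a:np.array([[np.cos(a),-np.sin(a)],[np.sin(a),np.cos(a)]])
c=lambda p:((np.array(p)+.5)/8-.5)+[275,140]
T=F.fit([(.055,.094,.04),(.055,-.094,.04),(-.055,-.094,.04),(-.055,.094,.04),(0,0,.029)],[c(p) for p in[(50,243),(457,190),(490,425),(88,482),(263,340)]],[.53,-.18,.1])
for a in(-1,1):
    for b in(-1,1): print(a,b,(T[:2]+R(T[2])@[a*.027,b*.046]).round(4))
print(to([.4445,.163,.16],1.621))
E
```

```text
[ 0.5044 -0.2168  0.1225] [ 0.2  -0.05 -0.25 -0.18  0.05  0.22]
[ 0.5008 -0.2321 -0.0369] [ 0.22 -0.22 -0.44  0.07  0.36  0.07 -0.14  0.08]
corner [ 0.57626727 -0.07597725]
tin corner in stop [-0.02478008 -0.06165789] home centre [ 0.5331633  -0.17599248]
[ 0.5314 -0.1751  0.1169] [-0.43  0.12 -0.21  0.06  0.86  0.05 -0.75 -0.19  0.54 -0.06]
-1 -1 [ 0.51   -0.2239]
-1 1 [ 0.4992 -0.1326]
1 -1 [ 0.5636 -0.2176]
1 1 [ 0.5529 -0.1263]
(array([ 0.0018, -0.0034,  0.0016]), np.float64(-0.0018))
```

>>> drive_tool(
  rows=[
    [[0,0,-0.01],0],
    [[0,0,-0.02],0],
    [[0,0,-0.03],0],
    [[0,0,-0.03],-0.069],
    [[-0.017,0.004,0],0],
    [[-0.036,0.0085,0],0],
    [[-0.036,0.0085,0],0],
    [[-0.036,0.0085,0],0],
    [[-0.036,0.0085,0],0],
    [[-0.036,0.0085,0],0],
  ],
)

```text
t: 16.45
tool_pos: [0.5176, -0.0303, 0.2525]
tool_rot: [2.087, 2.347, 0.001]
contact_force: [0.2, 0.6, -0.8]
opening: 0.0341
grip_force: 37.4
```

>>> drive_tool(
  rows=[
    [[-0.036,0.0085,0],0],
    [[-0.036,0.0085,0],0],
    [[-0.025,0.005,0],0],
    [[0,0,0],0],
    [[0,0,0],0],
  ],
)

```text
t: 16.95
tool_pos: [0.5504, -0.1228, 0.2518]
tool_rot: [-2.088, -2.347, -0.001]
contact_force: [-0.1, 0.2, -1.2]
opening: 0.034
grip_force: 37.4
```

```bash
python3 look.py; python3 -c "
from st import *
print(to([.5533,-.1268,.170],1.69))"
```

```text
F 219 [ 0.6275 -0.5114] yaw 1.399 [0.0533 0.0556]
F 153 [0.5606 0.2736] yaw 0.543 [0.027  0.0774]
F 157 [0.5527 0.1466] yaw 0.413 [0.0276 0.0786]
F 81 [0.5474 0.0045] yaw 0.749 [0.0399 0.0432]
F 147 [0.462  0.2855] yaw 0.027 [0.0251 0.077 ]
[ 0.5502 -0.1221  0.2517] 1.688 {'contact_force': array([ 0.242,  0.527, -0.762]), 'opening': np.float64(0.034), 'grip_force': np.float64(37.418), 't': np.float64(17.0)}
(array([-0.005 ,  0.0025,  0.0817]), np.float64(-0.0018))
```

>>> drive_tool(
  rows=[
    [[-0.005,0.0025,0],-0.002],
    [[0,0,0.02],0],
    [[0,0,0.02],0],
    [[0,0,0.015],0],
    [[0,0,0.01],0],
    [[0,0,0.008],0],
    [[0,0,0.005],0],
    [[0,0,0.0035],0],
    [[0,0,0],0],
    [[0,0,0],0],
  ],
)

```text
t: 18.0
tool_pos: [0.5538, -0.1274, 0.1705]
tool_rot: [2.084, 2.349, 0.001]
contact_force: [0.2, 0.1, -1.1]
opening: 0.0341
grip_force: 37.4
```

```bash
python3 -c "
from st import *
o,p,f=pose();print(p.round(4),o['contact_force'],o['opening']);print(to([.5533,-.1268,.170],1.69))"
```

```text
[ 0.5538 -0.1274  0.1705] [ 0.15000374  0.12746924 -1.13357839] 0.03408722154765745
(array([ 0.0006, -0.0004,  0.0005]), np.float64(0.0001))
```

>>> drive_tool(
  rows=[
    [[0,0,0.002],0],
    [[0,0,0],0],
    [[0,0,0],0],
  ],
)

```text
t: 18.3
tool_pos: [0.5535, -0.1273, 0.168]
tool_rot: [2.085, 2.35, 0.0]
contact_force: [-1.5, 0.5, -1.2]
opening: 0.0338
grip_force: 37.4
```

>>> drive_tool(
  rows=[
    [[0,0,0],0],
    [[0,0,0],0],
    [[0,0,0],0],
    [[0,0,0],0],
  ],
  jaw=0.565,
)

```text
t: 18.7
tool_pos: [0.5535, -0.1273, 0.168]
tool_rot: [2.085, 2.35, 0.0]
contact_force: [0.6, -0.4, -0.6]
opening: 0.0374
grip_force: 7.3
```

>>> drive_tool(
  rows=[
    [[0,0,-0.01],0],
    [[0,0,-0.015],0],
    [[0,0,-0.02],0],
    [[0,0,-0.03],0],
    [[0,0,0],0],
  ],
)

```text
t: 19.2
tool_pos: [0.5561, -0.1282, 0.25]
tool_rot: [2.078, 2.342, 0.006]
contact_force: [0.3, -0.6, -0.1]
opening: 0.0372
grip_force: 7.3
```

```bash
python3 -c "
from look import *
d=cam('side'); a=d['image'][130:220,230:330]; d=cam('top'); b=d['image'][130:220,260:360]
cv2.imwrite('pics/p6.png',cv2.resize(cv2.hconcat([a,b]),None,fx=4,fy=4,interpolation=cv2.INTER_CUBIC))
print(pose()[1:])"
```

```text
(array([ 0.55417533, -0.12752273,  0.24507543]), np.float64(1.6900762039671755))
```

View pics/p6.png

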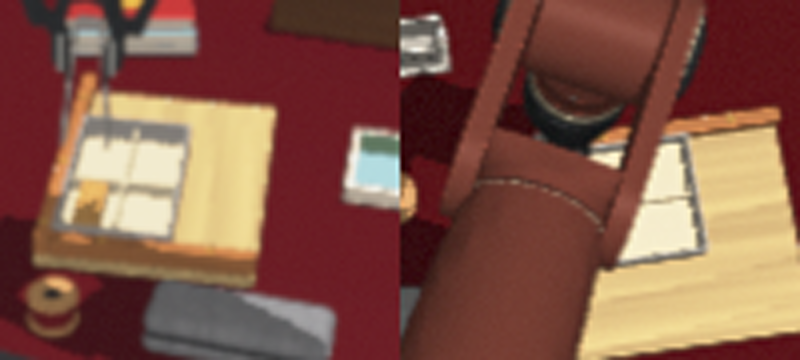

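Finger 1 lies in the far-left compartment, at about (90,200) in the side half of the picture. Next is the finger at (0.553, 0.147).

>>> drive_tool(
  rows=[
    [[0.017,0.002,0],0],
    [[0.035,0.004,0],0],
    [[0.035,0.004,0],0],
    [[0.035,0.004,0],0],
    [[0.035,0.004,0],0],
    [[0.035,0.004,0],0],
    [[0.035,0.004,0],0],
    [[0.035,0.004,0],0],
    [[0.01,0.001,0],0.05],
    [[0,0,0],0.128],
  ],
  jaw=0.53,
)

```text
t: 20.3
tool_pos: [0.5504, 0.1492, 0.2411]
tool_rot: [-2.285, -2.153, 0.003]
contact_force: [-0.4, -0.1, -1.6]
opening: 0.0399
grip_force: 4.8
```

>>> drive_tool(
  rows=[
    [[0,0,0],0.14],
    [[0,0,0],0.14],
    [[0,0,0],0.14],
    [[0,0,0],0.14],
    [[0,0,0],0.14],
    [[0,0,0],0.14],
    [[0,0,0],0.14],
    [[0,0,0],0.12],
    [[0,0,0],0],
    [[0,0,0],0],
  ],
)

```text
t: 21.3
tool_pos: [0.5511, 0.147, 0.2418]
tool_rot: [-3.074, -0.647, 0.003]
contact_force: [0.5, -0.7, -0.9]
opening: 0.0405
grip_force: 4.8
```

```bash
python3 -c "
from st import *
o,p,f=pose();print(p.round(4),f,o['opening'],o['contact_force']);print(to([.5535,.1466,.1605],.412))"; python3 look.py
```

```text
[0.5511 0.147  0.2418] 0.4150609065287297 0.04045373767862833 [ 0.54080314 -0.71585229 -0.94959769]
(array([0.002 , 0.0013, 0.0813]), np.float64(0.0031))
F 219 [ 0.6275 -0.5114] yaw 1.399 [0.0533 0.0556]
F 125 [0.5468 0.0086] yaw 0.329 [0.0425 0.047 ]
F 159 [ 0.554  -0.1242] yaw 1.697 [0.0284 0.0765]
F 145 [0.4615 0.2856] yaw 0.04 [0.0248 0.0762]
[0.5513 0.1469 0.2421] 0.415 {'contact_force': array([-0.08 ,  0.04 , -0.613]), 'opening': np.float64(0.04), 'grip_force': np.float64(4.834), 't': np.float64(21.35)}
```

>>> drive_tool(
  rows=[
    [[0.002,0.0013,0],0.003],
    [[0,0,0.02],0],
    [[0,0,0.02],0],
    [[0,0,0.02],0],
    [[0,0,0.013],0],
    [[0,0,0.008],0],
    [[0,0,0],0],
  ],
)

```text
t: 22.05
tool_pos: [0.5537, 0.146, 0.1607]
tool_rot: [-3.076, -0.638, 0.003]
contact_force: [-0.1, 0.0, -0.2]
opening: 0.04
grip_force: 4.8
```

>>> drive_tool(
  rows=[
    [[0,0,0],0],
    [[0,0,0],0],
    [[0,0,0],0],
    [[0,0,0],0],
    [[0,0,0],0],
    [[0,0,0],0],
  ],
  jaw=0.65,
)

```text
t: 22.65
tool_pos: [0.5543, 0.1461, 0.162]
tool_rot: [3.076, 0.638, 0.0]
contact_force: [-0.2, -0.1, -1.5]
opening: 0.0341
grip_force: 37.0
```

>>> drive_tool(
  rows=[
    [[0,0,-0.01],0],
    [[0,0,-0.02],0],
    [[0,0,-0.03],0],
    [[0,0,-0.03],-0.07],
    [[0,0,0],-0.14],
    [[0,0,0],-0.14],
    [[0,0,0],-0.14],
    [[0,0,0],-0.14],
    [[0,0,0],-0.14],
    [[0,0,0],-0.14],
  ],
)

```text
t: 23.65
tool_pos: [0.5543, 0.1461, 0.2528]
tool_rot: [2.477, 1.932, 0.001]
contact_force: [0.1, -0.1, -1.0]
opening: 0.0341
grip_force: 37.0
```

>>> drive_tool(
  rows=[
    [[0,0,0],-0.14],
    [[0,0,0],-0.14],
    [[0,0,0],-0.09],
    [[0,0,0],0],
    [[0,0,0],0],
  ],
)

```text
t: 24.15
tool_pos: [0.5543, 0.1461, 0.2525]
tool_rot: [2.088, 2.347, 0.001]
contact_force: [-0.2, -0.2, -0.9]
opening: 0.0338
grip_force: 37.0
```

```bash
python3 -c "
from st import *
o,p,f=pose();print(p.round(4),f,o['opening'],o['contact_force']);print(to([.564,-.218,.25],1.69))"
```

```text
[0.5543 0.1461 0.2525] 1.6871826864586579 0.033776319762400975 [-0.21970545 -0.15755401 -0.93925152]
(array([-0.3628, -0.0327,  0.0025]), np.float64(-0.0028))
```

>>> drive_tool(
  rows=[
    [[-0.018,-0.0018,0],-0.003],
    [[-0.04,-0.0035,0],0],
    [[-0.04,-0.0035,0],0],
    [[-0.04,-0.0035,0],0],
    [[-0.04,-0.0035,0],0],
    [[-0.04,-0.0035,0],0],
    [[-0.04,-0.0035,0],0],
    [[-0.04,-0.0035,0],0],
    [[-0.04,-0.0035,0],0],
    [[-0.025,-0.003,0],0],
  ],
)

```text
t: 25.15
tool_pos: [0.5654, -0.221, 0.2523]
tool_rot: [2.086, 2.348, -0.0]
contact_force: [0.2, 0.1, -0.8]
opening: 0.0337
grip_force: 37.0
```

>>> drive_tool(
  rows=[
    [[0,0,0],0],
    [[0,0,0.02],0],
    [[0,0,0.02],0],
    [[0,0,0],0],
    [[0,0,0],0],
  ],
)

```text
t: 25.65
tool_pos: [0.5655, -0.2174, 0.2119]
tool_rot: [-2.082, -2.351, 0.0]
contact_force: [0.3, -0.2, -1.3]
opening: 0.034
grip_force: 37.0
```

```bash
python3 -c "
from st import *
o,p,f=pose();print(p.round(4),f,o['opening'],o['contact_force']);print(to([.564,-.218,.168],1.69))"
```

```text
[ 0.5655 -0.2174  0.2119] 1.69225164657813 0.03403815317732538 [ 0.25111767 -0.20062649 -1.33032152]
(array([-0.0004, -0.0015,  0.0439]), np.float64(0.0023))
```

>>> drive_tool(
  rows=[
    [[-0.0004,-0.0015,0.015],0.002],
    [[0,0,0.012],0],
    [[0,0,0.008],0],
    [[0,0,0.005],0],
    [[0,0,0.004],0],
    [[0,0,0],0],
    [[0,0,0],0],
  ],
)

```text
t: 26.35
tool_pos: [0.5643, -0.2188, 0.168]
tool_rot: [2.085, 2.35, 0.0]
contact_force: [-0.1, 0.2, -0.4]
opening: 0.0339
grip_force: 37.0
```

>>> drive_tool(
  rows=[
    [[0,0,0],0],
    [[0,0,0],0],
    [[0,0,0],0],
    [[0,0,0],0],
  ],
  jaw=0.565,
)

```text
t: 26.75
tool_pos: [0.5641, -0.2188, 0.168]
tool_rot: [2.085, 2.35, 0.0]
contact_force: [-0.6, -0.7, -0.7]
opening: 0.037
grip_force: 7.3
```

>>> drive_tool(
  rows=[
    [[0,0,-0.01],0],
    [[0,0,-0.015],0],
    [[0,0,-0.02],0],
    [[0,0,-0.03],0],
    [[0,0,0],0],
  ],
)

```text
t: 27.25
tool_pos: [0.5666, -0.22, 0.2502]
tool_rot: [2.078, 2.342, 0.004]
contact_force: [0.3, -0.7, 1.2]
opening: 0.0373
grip_force: 7.3
```

>>> drive_tool(
  rows=[
    [[0.02,0.0023,0],0],
    [[0.04,0.0046,0],0],
    [[0.04,0.0046,0],0],
    [[0.04,0.0046,0],0],
    [[0.04,0.0046,0],0],
    [[0.04,0.0046,0],0],
    [[0.04,0.0046,0],0],
    [[0.04,0.0046,0],0],
    [[0.04,0.0046,0],0],
    [[0.04,0.0046,0],0],
  ],
  jaw=0.53,
)

```text
t: 28.25
tool_pos: [0.5609, 0.1661, 0.242]
tool_rot: [-2.084, -2.35, 0.002]
contact_force: [0.6, -1.1, -0.5]
opening: 0.04
grip_force: 4.8
```

>>> drive_tool(
  rows=[
    [[0.04,0.0046,0],0],
    [[0.04,0.0046,0],0],
    [[0.028,0.0032,0],0.047],
    [[0,0,0],0.1],
    [[0,0,0],0.14],
    [[0,0,0],0.14],
    [[0,0,0],0.14],
    [[0,0,0],0.14],
    [[0,0,0],0.14],
    [[0,0,0],0.14],
  ],
)

```text
t: 29.25
tool_pos: [0.5605, 0.273, 0.2418]
tool_rot: [-2.952, -1.074, 0.003]
contact_force: [0.5, 0.4, -0.9]
opening: 0.0402
grip_force: 4.8
```

>>> drive_tool(
  rows=[
    [[0,0,0],0.1],
    [[0,0,0],0.06],
    [[0,0,0],0],
    [[0,0,0],0],
  ],
)

```text
t: 29.65
tool_pos: [0.5609, 0.2728, 0.2422]
tool_rot: [-3.026, -0.845, 0.002]
contact_force: [0.6, 0.6, -0.2]
opening: 0.0403
grip_force: 4.8
```

```bash
python3 look.py; python3 -c "
from st import *
print(to([.5615,.2736,.1605],.543))"
```

```text
F 219 [ 0.6275 -0.5114] yaw 1.399 [0.0533 0.0556]
F 163 [ 0.5658 -0.2183] yaw 1.696 [0.0286 0.078 ]
F 124 [0.5469 0.0083] yaw 0.337 [0.0424 0.0468]
F 159 [ 0.554  -0.1242] yaw 1.697 [0.0284 0.0765]
[0.5611 0.2727 0.2424] 0.545 {'contact_force': array([ 0.396, -0.935, -1.18 ]), 'opening': np.float64(0.04), 'grip_force': np.float64(4.834), 't': np.float64(29.7)}
(array([ 0.0008, -0.0006,  0.0819]), np.float64(0.0016))
```

```bash
python3 -c "
from look import *
fingers(cam('side'),lo=(150,200),hi=(300,300))"
```

```text
F 99 [0.547  0.0072] yaw 1.884 [0.0429 0.0468]
```

```bash
python3 -c "
from look import *
for n in('side','top'):
    d=cam(n); h=cv2.cvtColor(d['image'],cv2.COLOR_BGR2HSV)
    m=((h[...,0]>10)&(h[...,0]<26)&(h[...,1]>90)&(h[...,2]>70)).astype('uint8')
    k,l,st,c=cv2.connectedComponentsWithStats(m)
    for i in range(1,k):
        if st[i,4]>30:
            X=ray(d,*c[i],.02)
            if .35<X[0]<.7 and .05<X[1]<.4: print(n,st[i],c[i].round(1),X.round(4))
"
```

```text
side [214 253  43  24 574] [235.2 264.7] [0.4855 0.2772 0.02  ]
top [187 184   9  15  56] [191.  191.5] [0.5053 0.2517 0.02  ]
```

```bash
python3 -c "
from h import *
b=cam('side')['image'][225:300,170:290]; a=cam('top')['image'][150:225,150:250]
cv2.imwrite('pics/p7.png',cv2.resize(cv2.hconcat([a,b]),None,fx=3.6,fy=5,interpolation=cv2.INTER_CUBIC))"
```

```text
(no output)
```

View pics/p7.png

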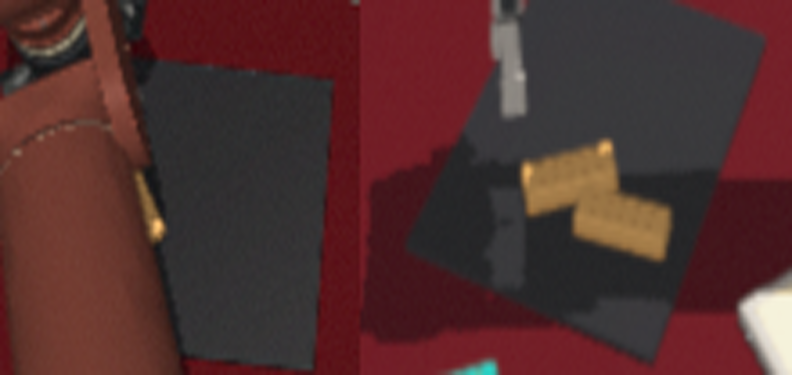

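The knock has happened: the finger that was at (0.56,0.27) now lies beside the other one at about (570,178) in the crop. I'll clear the arm and measure again.

>>> drive_tool(
  rows=[
    [[-0.02,0.034,0],0],
    [[-0.02,0.034,0],0],
    [[-0.02,0.034,0],0],
    [[-0.02,0.034,0],0],
    [[-0.02,0.034,0],0],
    [[-0.02,0.034,0],0],
    [[0,0,0],0],
  ],
)

```text
t: 30.65
tool_pos: [0.5645, 0.0319, 0.2432]
tool_rot: [3.027, 0.835, 0.0]
contact_force: [1.3, 0.2, -0.7]
opening: 0.0402
grip_force: 4.8
```

```bash
python3 look.py; python3 -c "
from look import *
d=cam('top'); h=cv2.cvtColor(d['image'],cv2.COLOR_BGR2HSV)
m=((h[...,0]>8)&(h[...,0]<28)&(h[...,1]>90)&(h[...,2]>80)).astype('uint8')
k,l,st,c=cv2.connectedComponentsWithStats(m)
for i in range(1,k):
    if st[i,4]>30 and c[i][0]<240: print(st[i],c[i].round(1),ray(d,*c[i],.028).round(4))
np.save('m.npy',m)
for r in m[165:220,165:215]: print(''.join('.#'[x] for x in r))
"
```

```text
F 219 [ 0.6275 -0.5114] yaw 1.399 [0.0533 0.0556]
F 163 [ 0.5658 -0.2183] yaw 1.696 [0.0286 0.078 ]
F 159 [ 0.554 -0.124] yaw 1.691 [0.0284 0.0765]
[0.5645 0.0339 0.2431] 0.539 {'contact_force': array([-0.063,  0.436, -0.687]), 'opening': np.float64(0.04), 'grip_force': np.float64(4.834), 't': np.float64(30.7)}
[ 148   64   39   33 1149] [167.2  78.8] [0.9479 0.3495 0.028 ]
[208  99  27  11 279] [221.3 104.1] [0.8401 0.1409 0.028 ]
[177 178  19  37 375] [183.9 195.9] [0.4878 0.2755 0.028 ]
..................................................
..................................................
..................................................
..................................................
..................................................
..................................................
..................................................
..................................................
..................................................
..................................................
..................................................
............................................
[... 1499 characters left out ...]
########.............................
............#########.............................
............#########.............................
............#########.............................
............#########.............................
............#########.............................
............#########.............................
.............########.............................
..............#...................................
..................................................
..................................................
..................................................
..................................................
..................................................
```

>>> drive_tool(
  rows=[
    [[0,0,0],0.127],
    [[0,0,0],0.127],
    [[0,0,0],0.127],
    [[0,0,0],0.128],
    [[-0.0135,-0.032,0],0],
    [[-0.0135,-0.032,0],0],
    [[-0.0135,-0.032,0],0],
    [[-0.0135,-0.032,0],0],
    [[-0.0135,-0.032,0],0],
    [[-0.0135,-0.032,0],0],
  ],
)

```text
t: 31.75
tool_pos: [0.4756, 0.2275, 0.243]
tool_rot: [-3.141, -0.057, -0.0]
contact_force: [0.0, 0.4, -1.7]
opening: 0.0401
grip_force: 4.8
```

>>> drive_tool(
  rows=[
    [[-0.0135,-0.032,0],0],
    [[-0.0135,-0.03,0],0],
    [[0,0,0],0],
    [[0,0,0],0],
  ],
)

```text
t: 32.15
tool_pos: [0.447, 0.2873, 0.2429]
tool_rot: [3.141, 0.059, 0.0]
contact_force: [-0.7, -0.7, -0.6]
opening: 0.0398
grip_force: 4.8
```

```bash
python3 -c "
from look import *
o,p,f=pose();print(p.round(4),f,o['opening'])
print(to([.4485,.2850,.1605],.03))
m=np.load('m.npy'); d=cam('top')
def box(ui,vi):
    P=np.array([ray(d,a,b,.028)[:2] for a,b in zip(ui,vi)]); print(P.mean(0).round(4),(np.array(cv2.minAreaRect((P*1000).astype('float32'))[1])).round(1),cv2.minAreaRect((P*1000).astype('float32')))
v,u=np.where(m[198:216,165:190]);k=u+165<=186; box(u[k]+165,v[k]+198)   # F3 near part
v,u=np.where(m[176:200,165:200]);u+=165;v+=176; k=(v<192)|(u>186); box(u[k],v[k])
"
```

```text
[0.447  0.2873 0.2429] 0.03749038026144858 0.03977745907666266
(array([0.0014, 0.0023, 0.0824]), np.float64(0.0075))
[0.4528 0.2852] [58.6 28.9] ((451.5242919921875, 285.31500244140625), (58.62184524536133, 28.91731071472168), 1.1847467422485352)
[0.515  0.2649] [80.5 30.3] ((514.31884765625, 265.22515869140625), (80.45021057128906, 30.266368865966797), 30.912166595458984)
```

>>> drive_tool(
  rows=[
    [[0.0014,0.0021,0],0.0075],
    [[0,0,0.02],0],
    [[0,0,0.02],0],
    [[0,0,0.02],0],
    [[0,0,0.014],0],
    [[0,0,0.008],0],
    [[0,0,0],0],
  ],
)

```text
t: 32.9
tool_pos: [0.449, 0.2832, 0.1597]
tool_rot: [3.14, 0.04, -0.003]
contact_force: [-0.5, -1.1, -0.4]
opening: 0.0404
grip_force: 4.8
```

>>> drive_tool(
  rows=[
    [[0,0,0],0],
    [[0,0,0],0],
    [[0,0,0],0],
    [[0,0,0],0],
    [[0,0,0],0],
    [[0,0,0],0],
  ],
  jaw=0.65,
)

```text
t: 33.5
tool_pos: [0.4493, 0.284, 0.1611]
tool_rot: [-3.141, -0.042, -0.0]
contact_force: [-0.9, 0.0, -0.6]
opening: 0.034
grip_force: 37.3
```

>>> drive_tool(
  rows=[
    [[0,0,-0.01],0],
    [[0,0,-0.02],0],
    [[0,0,-0.03],0],
    [[0,0,-0.03],0],
    [[0,0,0],-0.1],
    [[0,0,0],-0.142],
    [[0,0,0],-0.142],
    [[0,0,0],-0.142],
    [[0,0,0],-0.142],
    [[0,0,0],-0.142],
  ],
)

```text
t: 34.5
tool_pos: [0.4494, 0.2839, 0.2518]
tool_rot: [2.867, 1.285, 0.001]
contact_force: [-0.8, -0.3, -0.5]
opening: 0.0343
grip_force: 37.3
```

>>> drive_tool(
  rows=[
    [[0,0,0],-0.142],
    [[0,0,0],-0.142],
    [[0,0,0],-0.142],
    [[0,0,0],-0.142],
    [[0,0,0],-0.142],
    [[0,0,0],-0.14],
    [[0,0,0],0],
    [[0,0,0],0],
  ],
)

```text
t: 35.3
tool_pos: [0.4494, 0.2839, 0.2514]
tool_rot: [2.092, 2.343, 0.001]
contact_force: [-0.3, -0.5, -2.1]
opening: 0.0339
grip_force: 37.3
```

```bash
python3 -c "
from look import *
o,p,f=pose();print(p.round(4),f,o['opening'],o['contact_force'])
A=np.array([.5106,-.2243]);e=np.array([-.1222,.9925]);t=A-.014*e;print(t,to([*t,.25],1.69))"
```

```text
[0.4494 0.2839 0.2514] 1.683692442921578 0.03391827742157347 [-0.2550013  -0.5150707  -2.14102279]
[ 0.5123108 -0.238195 ] (array([-0.5259,  0.0037,  0.0014]), np.float64(-0.0063))
```

>>> drive_tool(
  rows=[
    [[0,0,0],-0.006],
    [[-0.02,0,0],0],
    [[-0.042,0,0],0],
    [[-0.042,0,0],0],
    [[-0.042,0,0],0],
    [[-0.042,0,0],0],
    [[-0.042,0,0],0],
    [[-0.042,0,0],0],
    [[-0.042,0,0],0],
    [[-0.042,0,0],0],
  ],
)

```text
t: 36.3
tool_pos: [0.4925, -0.0712, 0.2512]
tool_rot: [2.083, 2.351, 0.001]
contact_force: [1.7, 0.5, -1.3]
opening: 0.034
grip_force: 37.3
```

>>> drive_tool(
  rows=[
    [[-0.042,0,0],0],
    [[-0.042,0,0],0],
    [[-0.042,0,0],0],
    [[-0.042,0,0],0],
    [[-0.002,0,0],0],
    [[0,0,0.02],0],
    [[0,0,0.02],0],
    [[0,0,0],0],
    [[0,0,0],0],
  ],
)

```text
t: 37.2
tool_pos: [0.5131, -0.2377, 0.2108]
tool_rot: [-2.082, -2.352, 0.0]
contact_force: [-0.3, -0.6, -0.8]
opening: 0.0338
grip_force: 37.3
```

```bash
python3 look.py; python3 -c "
from look import *
print(to([.5123,-.2382,.168],1.69))"
```

```text
F 219 [ 0.6275 -0.5114] yaw 1.399 [0.0533 0.0556]
F 107 [ 0.5715 -0.0812] yaw 2.583 [0.0419 0.0797]
F 126 [0.547  0.0085] yaw 0.25 [0.0428 0.0471]
F 139 [ 0.5552 -0.1246] yaw 1.672 [0.0271 0.0746]
F 81 [ 0.5328 -0.3235] yaw 2.436 [0.0236 0.0494]
F 160 [0.5143 0.2655] yaw 0.547 [0.0276 0.078 ]
F 249 [ 0.4421 -0.3384] yaw 2.448 [0.0473 0.0858]
F 98 [ 0.4501 -0.1174] yaw 1.966 [0.0265 0.0509]
[ 0.5136 -0.238   0.2118] 1.693 {'contact_force': array([ 0.178, -0.128, -0.528]), 'opening': np.float64(0.034), 'grip_force': np.float64(37.28), 't': np.float64(37.25)}
(array([-0.    , -0.0013,  0.0438]), np.float64(0.0027))
```

>>> drive_tool(
  rows=[
    [[0,-0.0013,0.015],0.003],
    [[0,0,0.012],0],
    [[0,0,0.008],0],
    [[0,0,0.005],0],
    [[0,0,0.004],0],
    [[0,0,0],0],
    [[0,0,0],0],
  ],
)

```text
t: 37.95
tool_pos: [0.5121, -0.2385, 0.167]
tool_rot: [2.085, 2.349, 0.0]
contact_force: [-0.1, 0.4, -0.5]
opening: 0.0338
grip_force: 37.3
```

>>> drive_tool(
  rows=[
    [[0,0,0],0],
    [[0,0,0],0],
    [[0,0,0],0],
    [[0,0,0],0],
  ],
  jaw=0.565,
)

```text
t: 38.35
tool_pos: [0.512, -0.2384, 0.167]
tool_rot: [2.085, 2.349, 0.0]
contact_force: [0.4, 0.2, -1.0]
opening: 0.0371
grip_force: 7.3
```

>>> drive_tool(
  rows=[
    [[0,0,-0.01],0],
    [[0,0,-0.015],0],
    [[0,0,-0.02],0],
    [[0,0,-0.03],0],
    [[0,0,0],0],
  ],
)

```text
t: 38.85
tool_pos: [0.5143, -0.2398, 0.249]
tool_rot: [2.078, 2.341, 0.003]
contact_force: [0.5, -0.3, -0.4]
opening: 0.0371
grip_force: 7.3
```

>>> drive_tool(
  rows=[
    [[0.02,0.0025,0],0],
    [[0.04,0.005,0],0],
    [[0.04,0.005,0],0],
    [[0.04,0.005,0],0],
    [[0.04,0.005,0],0],
    [[0.04,0.005,0],0],
    [[0.04,0.005,0],0],
    [[0.04,0.005,0],0],
    [[0.04,0.005,0],0],
    [[0.04,0.005,0],0],
  ],
  jaw=0.53,
)

```text
t: 39.85
tool_pos: [0.5138, 0.1462, 0.2424]
tool_rot: [2.085, 2.349, 0.001]
contact_force: [0.2, -1.0, -0.7]
opening: 0.0403
grip_force: 4.8
```

>>> drive_tool(
  rows=[
    [[0.04,0.005,0],0],
    [[0.04,0.005,0],0],
    [[0.04,0.005,0],0.043],
    [[0,0,0],0.1],
    [[0,0,0],0.14],
    [[0,0,0],0.14],
    [[0,0,0],0.14],
    [[0,0,0],0.14],
    [[0,0,0],0.14],
    [[0,0,0],0.14],
  ],
)

```text
t: 40.85
tool_pos: [0.5147, 0.2655, 0.2422]
tool_rot: [2.951, 1.079, 0.0]
contact_force: [-0.4, -0.3, -1.0]
opening: 0.0399
grip_force: 4.8
```

>>> drive_tool(
  rows=[
    [[0,0,0],0.1],
    [[0,0,0],0.06],
    [[0,0,0],0],
    [[0,0,0],0],
  ],
)

```text
t: 41.25
tool_pos: [0.5147, 0.2655, 0.2421]
tool_rot: [-3.024, -0.85, -0.0]
contact_force: [-0.2, -0.1, -0.6]
opening: 0.0403
grip_force: 4.8
```

```bash
python3 look.py; python3 -c "
from st import *
print(to([.5153,.2655,.1605],.547))
d=cam('side'); h=cv2.cvtColor(d['image'],cv2.COLOR_BGR2HSV)
m=((h[...,0]>10)&(h[...,0]<26)&(h[...,1]>90)&(h[...,2]>70)).astype('uint8')
k,l,st,c=cv2.connectedComponentsWithStats(m)
for i in range(1,k):
    if st[i,4]>30:
        X=ray(d,*c[i],.02)
        if .35<X[0]<.7 and .05<X[1]<.4: print(st[i],c[i].round(1),X.round(4))
"
```

```text
F 219 [ 0.6275 -0.5114] yaw 1.399 [0.0533 0.0556]
F 162 [ 0.5658 -0.2183] yaw 1.696 [0.0284 0.0783]
F 125 [0.5471 0.0083] yaw 0.3 [0.0423 0.0473]
F 159 [ 0.554  -0.1242] yaw 1.697 [0.0284 0.0765]
F 163 [ 0.5116 -0.2236] yaw 1.704 [0.0278 0.078 ]
[0.5147 0.2655 0.2421] 0.548 {'contact_force': array([ 0.372, -0.295, -0.629]), 'opening': np.float64(0.04), 'grip_force': np.float64(4.835), 't': np.float64(41.3)}
(array([0.0005, 0.0003, 0.0816]), np.float64(0.0007))
[215 253  27  15 289] [227.7 260.3] [0.5125 0.2671 0.02  ]
```

Three are in and the last finger is in place. Picking it now.

>>> drive_tool(
  rows=[
    [[0.0005,0.0003,0.02],0],
    [[0,0,0.02],0],
    [[0,0,0.02],0],
    [[0,0,0.0136],0],
    [[0,0,0.008],0],
    [[0,0,0],0],
  ],
)

```text
t: 41.95
tool_pos: [0.5147, 0.2653, 0.1591]
tool_rot: [3.025, 0.848, -0.004]
contact_force: [0.0, -0.5, -1.0]
opening: 0.0397
grip_force: 4.8
```

>>> drive_tool(
  rows=[
    [[0,0,0],0],
    [[0,0,0],0],
    [[0,0,0],0],
    [[0,0,0],0],
    [[0,0,0],0],
    [[0,0,0],0],
  ],
  jaw=0.65,
)

```text
t: 42.55
tool_pos: [0.5153, 0.2655, 0.1605]
tool_rot: [-3.025, -0.848, -0.0]
contact_force: [0.9, -0.1, -1.0]
opening: 0.0341
grip_force: 37.0
```

>>> drive_tool(
  rows=[
    [[0,0,-0.01],0],
    [[0,0,-0.02],0],
    [[0,0,-0.03],0],
    [[0,0,-0.03],-0.07],
    [[0,0,0],-0.14],
    [[0,0,0],-0.14],
    [[0,0,0],-0.14],
    [[0,0,0],-0.14],
    [[0,0,0],-0.14],
    [[0,0,0],-0.14],
  ],
)

```text
t: 43.55
tool_pos: [0.5154, 0.2655, 0.2512]
tool_rot: [2.338, 2.098, 0.001]
contact_force: [-0.2, -0.9, -1.1]
opening: 0.0342
grip_force: 37.0
```

>>> drive_tool(
  rows=[
    [[0,0,0],-0.14],
    [[0,0,0],-0.092],
    [[0,0,0],0],
    [[0,0,0],0],
  ],
)

```text
t: 43.95
tool_pos: [0.5154, 0.2655, 0.2509]
tool_rot: [2.089, 2.346, 0.001]
contact_force: [0.0, 0.1, -1.1]
opening: 0.034
grip_force: 37.0
```

```bash
python3 -c "
from st import *
o,p,f=pose();print(p.round(4),f,o['opening'],o['contact_force']);print(to([.4998,-.133,.25],1.69))"
```

```text
[0.5154 0.2655 0.2509] 1.6866302081225588 0.034040010728063966 [ 0.0298364   0.0704368  -1.11528991]
(array([-0.3941, -0.0615,  0.0009]), np.float64(-0.0034))
```

>>> drive_tool(
  rows=[
    [[-0.02,-0.0032,0],-0.003],
    [[-0.04,-0.0064,0],0],
    [[-0.04,-0.0064,0],0],
    [[-0.04,-0.0064,0],0],
    [[-0.04,-0.0064,0],0],
    [[-0.04,-0.0064,0],0],
    [[-0.04,-0.0064,0],0],
    [[-0.04,-0.0064,0],0],
    [[-0.04,-0.0064,0],0],
    [[-0.04,-0.0064,0],0],
  ],
)

```text
t: 44.95
tool_pos: [0.5004, -0.1207, 0.2508]
tool_rot: [2.085, 2.349, 0.001]
contact_force: [0.8, -0.2, -0.8]
opening: 0.0342
grip_force: 37.0
```

>>> drive_tool(
  rows=[
    [[-0.014,-0.0021,0],0],
    [[0,0,0.02],0],
    [[0,0,0.02],0],
    [[0,0,0],0],
    [[0,0,0],0],
  ],
)

```text
t: 45.45
tool_pos: [0.5002, -0.1328, 0.2103]
tool_rot: [-2.083, -2.351, 0.0]
contact_force: [0.4, 0.6, -0.7]
opening: 0.034
grip_force: 37.0
```

```bash
python3 -c "
from st import *
o,p,f=pose();print(p.round(4),f,o['opening'],o['contact_force']);print(to([.4998,-.133,.1675],1.69))"
```

```text
[ 0.5002 -0.1328  0.2103] 1.6914305255028124 0.03396009684199061 [ 0.38759899  0.57915698 -0.73519006]
(array([-0.0002, -0.0004,  0.0428]), np.float64(0.0014))
```

>>> drive_tool(
  rows=[
    [[0,0,0.015],0.001],
    [[0,0,0.012],0],
    [[0,0,0.008],0],
    [[0,0,0.005],0],
    [[0,0,0.003],0],
    [[0,0,0],0],
    [[0,0,0],0],
  ],
)

```text
t: 46.15
tool_pos: [0.5005, -0.1333, 0.1675]
tool_rot: [2.084, 2.35, 0.0]
contact_force: [0.0, 0.2, -1.2]
opening: 0.0338
grip_force: 37.0
```

>>> drive_tool(
  rows=[
    [[0,0,0],0],
    [[0,0,0],0],
    [[0,0,0],0],
    [[0,0,0],0],
  ],
  jaw=0.565,
)

```text
t: 46.55
tool_pos: [0.5003, -0.1332, 0.1674]
tool_rot: [2.084, 2.35, 0.0]
contact_force: [0.0, 0.5, -0.0]
opening: 0.0369
grip_force: 7.3
```

>>> drive_tool(
  rows=[
    [[0,0,-0.01],0],
    [[0,0,-0.015],0],
    [[0,0,-0.02],0],
    [[0,0,-0.03],0],
    [[0,0,-0.015],0],
    [[0,0,0],0],
  ],
)

```text
t: 47.15
tool_pos: [0.5018, -0.1338, 0.2616]
tool_rot: [2.08, 2.345, 0.004]
contact_force: [0.3, -0.6, -1.0]
opening: 0.0374
grip_force: 7.3
```

>>> drive_tool(
  rows=[
    [[0.009,0.017,0],0],
    [[0.018,0.0345,0],0],
    [[0.018,0.0345,0],0],
    [[0.018,0.0345,0],0],
    [[0.018,0.0345,0],0],
    [[0.018,0.0345,0],0],
    [[0.009,0.017,0],0.02],
    [[0,0,0],0],
    [[0,0,0],0],
  ],
  jaw=0.545,
)

```text
t: 48.05
tool_pos: [0.6917, -0.0013, 0.2556]
tool_rot: [-2.106, -2.329, 0.003]
contact_force: [0.0, -0.2, -0.3]
opening: 0.0389
grip_force: 5.4
```

```bash
python3 look.py; python3 -c "
from st import *
print(to([.6925,-.0004,.1504],1.6703))
s=cam('side')['image'][100:215,165:275]; t=cam('top')['image'][130:215,255:355]
s=cv2.resize(s,(400,418),interpolation=cv2.INTER_CUBIC); t=cv2.resize(t,(400,340),interpolation=cv2.INTER_CUBIC); t=cv2.copyMakeBorder(t,0,78,0,0,0)
cv2.imwrite('pics/p8.png',cv2.hconcat([s,t]))"
```

```text
F 219 [ 0.6275 -0.5114] yaw 1.399 [0.0533 0.0556]
F 162 [ 0.5657 -0.2181] yaw 1.691 [0.0284 0.0779]
F 160 [ 0.5541 -0.1244] yaw 1.701 [0.0284 0.077 ]
F 163 [ 0.5116 -0.2236] yaw 1.704 [0.0278 0.078 ]
F 164 [ 0.5017 -0.1323] yaw 1.699 [0.0282 0.0778]
[ 0.6915 -0.0017  0.256 ] 1.671 {'contact_force': array([-0.171, -0.343, -0.754]), 'opening': np.float64(0.038), 'grip_force': np.float64(5.414), 't': np.float64(48.1)}
(array([0.0012, 0.0011, 0.1056]), np.float64(0.0003))
```

View pics/p8.png

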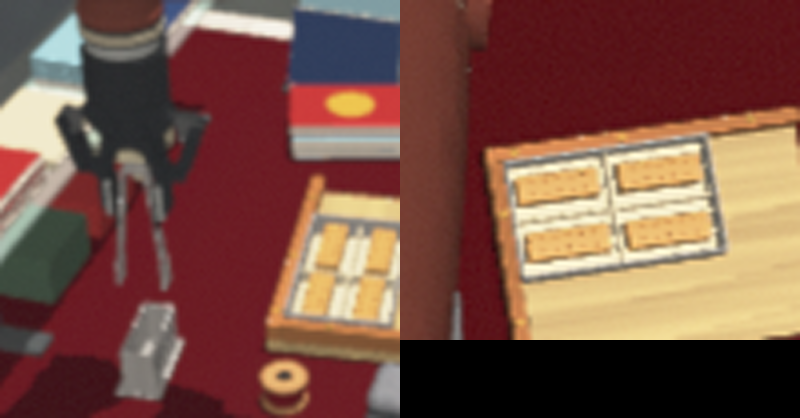

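All four fingers lie flat in their compartments (around (558,185), (660,172), (568,243) and (668,231)) and the tin is still in the corner. Lowering the tongs now.

>>> drive_tool(
  rows=[
    [[0.0012,0.0011,0.02],0],
    [[0,0,0.02],0],
    [[0,0,0.01],0],
    [[0,0,0],0],
    [[0,0,0.008],0],
    [[0,0,0],0],
  ],
)

```text
t: 48.8
tool_pos: [0.6932, -0.0002, 0.1992]
tool_rot: [-2.108, -2.329, 0.0]
contact_force: [0.3, -0.1, -1.2]
opening: 0.0385
grip_force: 5.4
```

>>> drive_tool(
  rows=[
    [[0,0,0.01],0],
    [[0,0,0],0],
  ],
)

```text
t: 49.0
tool_pos: [0.6928, 0.0001, 0.188]
tool_rot: [-2.107, -2.328, 0.002]
contact_force: [-0.7, -0.4, -1.2]
opening: 0.0388
grip_force: 5.4
```

Below the rim with no contact.

>>> drive_tool(
  rows=[
    [[0,0,0.01],0],
    [[0,0,0.01],0],
    [[0,0,0.008],0],
    [[0,0,0],0],
  ],
)

```text
t: 49.4
tool_pos: [0.6922, 0.0001, 0.1586]
tool_rot: [-2.106, -2.327, 0.004]
contact_force: [0.2, 0.3, -1.1]
opening: 0.0389
grip_force: 5.4
```

>>> drive_tool(
  rows=[
    [[0,0,0.006],0],
    [[0,0,0],0],
    [[0,0,0],0],
  ],
)

```text
t: 49.7
tool_pos: [0.6933, 0.0, 0.1553]
tool_rot: [-2.108, -2.329, 0.0]
contact_force: [-0.4, -0.1, -0.5]
opening: 0.0388
grip_force: 6.2
```

>>> drive_tool(
  rows=[
    [[0,0,0.003],0],
    [[0,0,0],0],
    [[0,0,0],0],
  ],
)

```text
t: 50.0
tool_pos: [0.6932, -0.0, 0.1523]
tool_rot: [-2.108, -2.329, 0.001]
contact_force: [-1.6, -0.1, 1.0]
opening: 0.0388
grip_force: 7.3
```

>>> drive_tool(
  rows=[
    [[0,0,0],0],
    [[0,0,0],0],
    [[0,0,0],0],
    [[0,0,0],0],
    [[0,0,0],0],
  ],
  jaw=0.35,
)

```text
t: 50.5
tool_pos: [0.6935, 0.0, 0.1525]
tool_rot: [2.108, 2.329, 0.0]
contact_force: [-0.0, 0.3, -0.0]
opening: 0.0555
grip_force: 0.0
```

>>> drive_tool(
  rows=[
    [[0,0,0],0],
    [[0,0,0],0],
    [[0,0,0],0],
    [[0,0,0],0],
    [[0,0,0],0],
  ],
  jaw=0,
)

```text
t: 51.0
tool_pos: [0.6934, -0.0, 0.1523]
tool_rot: [2.108, 2.329, 0.0]
contact_force: [0.3, -0.5, -0.0]
opening: 0.0855
grip_force: 0.0
```

>>> drive_tool(
  rows=[
    [[0,0,-0.02],0],
    [[0,0,-0.03],0],
    [[0,0,-0.04],0],
    [[0,0,-0.04],0],
    [[-0.01,-0.04,0],0],
    [[-0.01,-0.045,0],0],
    [[-0.01,-0.045,0],0],
    [[-0.01,-0.045,0],0],
    [[0,0,0],0],
    [[0,0,0],0],
  ],
)

```text
t: 52.0
tool_pos: [0.5225, -0.0574, 0.2825]
tool_rot: [2.108, 2.328, 0.001]
contact_force: [0.7, -0.4, 0.2]
opening: 0.0857
grip_force: 0.0
```

```bash
python3 look.py; python3 - <<'E'
from h import *
a=cv2.imread('top_raw.png'); d=cam('top'); s=cam('side'); b=cv2.imread('side_raw.png')
# compare tongs/holder patches with the starting pictures
for x,y,r in((d['image'],a,(120,160,240,280)),(s['image'],b,(165,215,188,228))):
    p=x[r[0]:r[1],r[2]:r[3]].astype(int);q=y[r[0]:r[1],r[2]:r[3]].astype(int); e=abs(p-q).max(2); print(e.mean().round(1),(e>60).sum(),e.size)
    gp=(x[r[0]:r[1],r[2]:r[3],0]>60); gq=(y[r[0]:r[1],r[2]:r[3],0]>60); print(gp.sum(),gq.sum(),np.argwhere(gp).mean(0).round(1),np.argwhere(gq).mean(0).round(1),np.argwhere(gp).min(0),np.argwhere(gq).min(0))
E
```

```text
F 218 [ 0.6274 -0.5115] yaw 1.504 [0.0533 0.0554]
F 162 [ 0.5658 -0.2185] yaw 1.702 [0.0284 0.0779]
F 163 [ 0.5116 -0.2236] yaw 1.704 [0.0278 0.078 ]
F 84 [ 0.5037 -0.1512] yaw 1.907 [0.0293 0.0405]
[ 0.5235 -0.0573  0.2829] 1.67 {'contact_force': array([0.572, 0.96 , 0.74 ]), 'opening': np.float64(0.086), 'grip_force': np.float64(0.0), 't': np.float64(52.05)}
27.0 150 1600
257 407 [20.2 18.5] [21.  18.9] [8 6] [8 6]
8.0 0 2000
520 512 [27.8 16.9] [27.7 17.2] [5 8] [5 9]
```

The side view matches the starting picture, so the tongs are standing in the holder. Handing in.

```bash
python3 -c "
from station import ctrl
print(ctrl.finish_job())"
```

```text
the job is handed in; nothing more can be done
None
```

Job handed in at about 52 s; it returned no verdict. In the last camera checks the tin was home in the corner, one shortbread finger lay in each of the four compartments, and the tongs stood back in their holder.

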